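Level the cut-out tool tray and kit it

ROBOT

A 6-joint arm with a two-finger parallel gripper is mounted at the origin on a cart in front of the work surface, level with it; the furniture and walls round the work are solid. World frame = base frame: x ahead of the robot, y to its left, z up, the work surface at z = 0. Lengths are in m, angles in degrees, forces in N, time in s.
With the tool pointing down it reaches from about 0.25 to 0.725 m from the base axis. Payload 9.7 kg.
Tool frame: the origin (TCP) lies at the centre of the arm's flange, where the gripper is bolted on; the fingertips stand 173 mm ahead of it and the grasp point (between the pads) lies 155 mm ahead of it; z points along the fingers, y is the line along which they close (so a half turn about z gives the same grasp; the last joint's range is limited). The gripper opens to 85 mm and grips with 20 to 120 N. Pads are 22 mm wide; open, the fingers measure 114 mm over their backs; the gripper's body (76 mm by 85 mm) begins 54 mm behind the grasp point. The pads swing forward as they close: fully open they stand 13 mm farther back than shut.
Start: joints at [-74.714, 4.979, 10.078, 95.1, 0, 90], TCP at [0.145, -0.531, 0.405] pointing down, gripper open.
Joint ranges: [-179.16, 179.16], [-48.56, 103.87], [-65.8, 70.77], [-126.05, 130.52], [-82.76, 87.17], [-180, 180]. Speed limits (degrees/s): [127.2, 127.2, 147.25, 180, 180, 180].

INTERFACE

Orientations are given as [roll, pitch, yaw] about the fixed x, y, z axes, in that order (R = Rz(yaw) Ry(pitch) Rx(roll)).
In Python, from workcell import monitor, camera, get_calibration, bot gives the robot as it stands.
- The arm moves only by the tool carry_out, never from a script. Its argument "targets" is text: rows parted by semicolons, each of 7 numbers parted by spaces: the shift along the tool's x, y, z in units of 0.04 m (1.0 is 0.04 m), then the turn, a rotation vector about the tool's x, y, z in units of 0.1 rad (1.0 is 0.1 rad), then the opening, from -1 (shut) to 1 (fully open), so that 0 is half open. A call has exactly 8 rows; each row shifts and turns the commanded pose from where the row before left it, along the tool's axes as they then stand; what a row does not reach is not made up. A row lasts 1/12 s, in which the tool goes at most 41.7 mm and 7.16 degrees, less where a joint would pass 70% of its speed; a pose out of reach is approached as far as the arm can. A call with a number of a shift or a turn outside -1 to 1 is refused whole. A call with a gripper value outside its range is refused whole. The fingers move at their own pace and stop on an object; "newtons" is the grip in N (left out, the last holds). Time passes only in rows, so rows that do not move let the fingers close, or fill a call up. It gives the time, the measured TCP pose, the force, the opening and the grip force at its end, in the units of the state.
- monitor.get_obs(): the state, without advancing time (a new reading comes with each control period).
- camera(name): name is "scene" or "top"; returns the picture (384x512x3 uint8, red, green, blue); there is no depth.
- get_calibration(name): a dict with "fx", "fy", "cx", "cy" (pixels), "D" ([k1, k2, p1, p2, k3] as OpenCV has them; the pictures are not rectified), "view" (4x4, takes a point from world to camera coordinates). Camera axes: x right, y down, z forward; pixel columns grow to the right and rows downward; lengths in m; the calibration is good to about 2 mm. A picture is of the moment at which its call begins. get_calibration takes no time and is no camera call.
- bot.job_done(): hands the job in; it is judged then, once.
The state is a dict: "time": time; "q": joint angles; "qd": joint speeds; "joint_efforts": joint torques, N m; "ee_pos": TCP position; "tcp_rot": TCP orientation; "wrist_force": force on the tool from outside, world axes, zero at the start; "torque": the same for the moment, N m; "opening": finger opening in m; "grasp_force": force on a finger pad.
Only numpy, scipy, OpenCV 4.12 (cv2) and the standard library are available. Lean on these libraries where they do the work, as an engineer would, in place of code of your own. Each camera call takes 0.05 s, during which the arm holds its last target. There are 200 camera calls.

TASK

The hinged tool tray sags at its front edge: first push the wooden wedge, thin end first, in under the middle of that edge until its tall head is up against the tray and the tray is level. Then lay the scraper, the small bottle and the eraser down flat into the tray, each fully home in the cut-out of its own outline, scraper blade in the narrow slot and bottle cap in the narrower end. Leave the tray level on the wedge and the other things on the table where they are.

Things in the scene. Friction and masses are not known exactly. Their poses are not given: they have to be found in the camera images.
- stand: low wooden frame fixed to the table that carries the tray: rails along x at y = +-115 mm (12 wide, 20 high), a bar at the rear; about 170 (x) by 242 mm (y). Origin: centre of the underside, on the table; x points to the rear (hinge), so its open front, where the wedge goes in, is at -x. Free width at the front 168 mm, between two small rests
- tray: pale wooden tray 160 (x) by 208 mm (y), dark liner with three cut-outs, hinged to the stand at its rear lower edge. Origin: on the hinge, 27 mm above the table, 80 mm behind the stand's centre; x to the rear, z up. Liner and front and rear edges flush at z = 18 mm (45 mm over the table when level); end walls (y = +-98 to 104) to z = 26. 0.7 kg, starts sagging 4.5 deg, can rise 2.3 deg above level
- tray_front (a point): middle of the tray's front lower edge (tray frame -160, 0, 0 mm), axes as the tray's. 8 mm behind it a rounded lip (radius 4 mm, 120 mm long in y) hangs 8 mm down under the tray: the wedge carries this lip; it is 7 mm above the table at the start, 19 mm when level
- wedge: dark wooden wedge, 110 mm long, 0.12 kg: ramp 30 wide, 80 long (toe 3 mm thick, rising over 60 mm to 19 mm, then 20 mm flat), then a head block 30 long, 26 wide, 34 high to grip or push. Origin: underside, below the shoulder where ramp and head meet; x to the toe (+80 mm; head -30 to 0), z up. Fully in, the shoulder meets the tray's front face and the lip rests on the flat. Push: 5 to 10 N
- scraper: scraper, 160 mm long with a fat pale oval beech handle (120 long, 34 wide, 22 mm high) and a thin steel blade; 50 g. Origin: underside, midway along the 160 mm; y along it, handle end at y = +80 mm, handle from -40 to +80, blade tip at y = -80 mm (10 wide, 9 to 13 mm above the underside); z up
- scraper_mid (a point): point on the scraper's axis, midway along its 160 mm and 11 mm above its underside; axes as the scraper's
- scraper_tip (a point): tip of the scraper's blade, at (0, -80, 11) mm of the scraper
- bottle: small clear bottle lying on its side, 102 mm long, round body 46 mm in diameter from y = -39 to +51 mm, white-green ribbed cap of 36 mm diameter at the y = -51 mm end; 140 g, can roll. Origin on its skin (underside as at the start), y along its axis
- bottle_mid (a point): point on the bottle's axis, 51 mm from both ends (23 mm above what it lies on); axes as the bottle's
- bottle_cap (a point): centre of the outer end of the bottle's cap, on its axis
- eraser: block eraser in a card sleeve, 21 (x) by 46 (y) by 12 mm (z), 20 g. Origin: centre of the underside
- cav_scraper (a point): where point scraper_mid belongs: 11 mm above the floor of its cut-out, which is 8 mm below the liner's top; axes as the tray's. The scraper lies there with its axes parallel to the tray's (blade to the tray's -y). The cut-out has 2.5 mm of play all round; the handle's part is 39 by 125 mm, the blade's slot 15 mm wide
- cav_scraper_tip (a point): where the tip of the scraper's blade belongs
- cav_bottle (a point): where point bottle_mid belongs: 23 mm above the floor of the bottle's cut-out, which is 10 mm below the liner's top; axes as the tray's. The bottle lies there along the tray's y, cap to -y. Play 2.5 mm all round; body part 51 by 95 mm, cap part 41 mm wide
- cav_bottle_cap (a point): where the centre of the cap's outer end belongs
- cav_eraser (a point): where the eraser's origin belongs: centre of the floor of the smallest cut-out (51 along the tray's x by 26 mm along its y), 5 mm below the liner's top; axes as the tray's. The eraser's long (y) axis lies along the tray's x, either way round
- tape: bystander: roll of masking tape, 96 mm across, 25 mm high, lying near the robot; origin: centre of the underside
- sharpener: bystander: small metal wedge sharpener, 15 x 25 x 17 mm; origin: centre of the underside
- charcoal: bystander: black charcoal stick, 8 x 70 x 8 mm; origin: centre of the underside
- gouge: bystander: short gouge with a dark turned handle, 12 x 102 x 12 mm; origin: centre of the underside
There are look-alikes about, which are no part of the job. What is meant by the eraser is not orange, and is the smaller of those in its own colour.

How it is judged:
By the outcome, as a careful person would: the job done as asked, in the order asked, and still so for the second after the job is handed in, with the robot touching nothing.
It also fails if it takes over 72 s, if anything falls off the work surface, if the arm or the gripper's body presses on something with over 40 N, if the wrist force passes 120 N, or if a joint passes its speed limit or range.

## Working session

There is one attempt and no reset: what is moved stays moved. The work goes in short steps, Python scripts to look and compute and a tool call to move; the robot and the scene stay as the last step left them, time stands still between calls to the robot, and variables do not carry over. Pictures are saved under pics/ and viewed, at most 10 in all, crops included, and the job is handed in when it is done.

Besides the shell and the picture viewer there is one more tool, called by a JSON object that holds its "fn" and its "kwargs". carry_out: Moves the arm, as the interface text tells. Shifts and turns lie within -1 to 1; 1 stands for 0.04 m of shift or 0.1 rad of turn. Its arguments: {"type":"object","properties":{"targets":{"type":"string"},"newtons":{"type":"number"}},"required":["targets"]}

```bash
ls; mkdir -p pics; python3 - <<'E'
from workcell import monitor, camera, get_calibration, bot
import cv2, numpy as np
print(monitor.get_obs())
for n in ("scene","top"):
    im=camera(n); np.save(f"pics/{n}0.npy",im)
    cv2.imwrite(f"pics/{n}0.png",cv2.cvtColor(im,cv2.COLOR_RGB2BGR))
    c=get_calibration(n); print(n,{k:np.round(v,4).tolist() for k,v in c.items()})
E
```

```text
pics
{'time': 0.0, 'q': array([-7.47122688e+01,  5.01224731e+00,  1.00321560e+01,  9.51005046e+01,
        4.68226115e-04,  9.00006506e+01]), 'qd': array([ 0.01957941,  0.02791519,  0.04813204, -0.03437038, -0.00484739,
       -0.14207595]), 'joint_efforts': array([-1.46326016e-03, -5.20384705e+01,  4.64807689e+01,  1.60738971e-02,
       -1.58053090e-04, -6.68835334e-07]), 'ee_pos': array([ 0.1450161 , -0.53053245,  0.40395132]), 'tcp_rot': array([-1.79919404e+02, -4.67310510e-04,  1.52870799e+01]), 'wrist_force': array([-0.20367075,  0.72659822, -0.28925786]), 'torque': array([ 0.01425431,  0.04452709, -0.01442392]), 'grasp_force': 0.0, 'opening': 0.0852319262603216}
scene {'fx': 437.0639, 'fy': 437.0639, 'cx': 254.1234, 'cy': 198.7652, 'D': [0.0099, 0.0, 0.0, 0.0, 0.0], 'view': [[0.1194, 0.9928, 0.0045, 0.0448], [0.7132, -0.0826, -0.6961, -0.3322], [-0.6908, 0.0863, -0.7179, 1.4008], [0.0, 0.0, 0.0, 1.0]]}
top {'fx': 468.2761, 'fy': 468.2761, 'cx': 258.9014, 'cy': 183.073, 'D': [-0.1557, 0.0, 0.0, 0.0, 0.0], 'view': [[0.02, -0.9998, 0.0099, -0.135], [-0.9909, -0.0211, -0.1326, 0.5429], [0.1328, -0.0072, -0.9911, 1.2517], [0.0, 0.0, 0.0, 1.0]]}
```

View pics/top0.png

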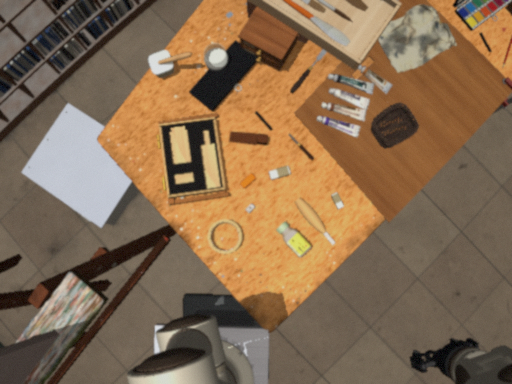

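View pics/scene0.png

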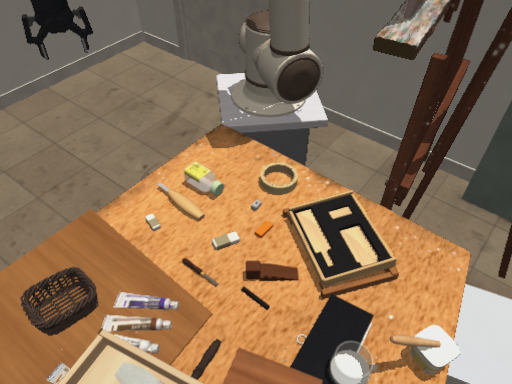

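The top view shows the tray at (195,158) with the open front to the right, and the wedge at (249,138). The scraper is at (315,220), the bottle at (295,238), the tape at (226,236), the charcoal at (263,120), the gouge at (301,146) and the sharpener at (250,208).

The eraser could be the pale block at (279,172), which is larger, the pale block at (337,200), which is smaller, or the orange block at (248,181). By the description it is (337,200). I'll check this in a close crop.

```bash
cat > h.py <<'E'
import numpy as np, cv2
from workcell import get_calibration
def cal(n):
    c=get_calibration(n); return np.array([[c["fx"],0,c["cx"]],[0,c["fy"],c["cy"]],[0,0,1]]),np.array(c["D"],float),np.array(c["view"])
def rays(n,px):
    K,D,V=cal(n); p=cv2.undistortPoints(np.array(px,float).reshape(-1,1,2),K,D).reshape(-1,2)
    d=np.c_[p,np.ones(len(p))]@V[:3,:3]; return -V[:3,:3].T@V[:3,3],d
def plane(n,px,z):
    o,d=rays(n,px); z=np.broadcast_to(z,len(d)); return o+d*((z-o[2])/d[:,2])[:,None]
def proj(n,P):
    K,D,V=cal(n); return cv2.projectPoints(np.array(P,float).reshape(-1,1,3),cv2.Rodrigues(V[:3,:3])[0],V[:3,3],K,D)[0].reshape(-1,2)
def tri(p1,p2):
    o1,d1=rays("top",p1);o2,d2=rays("scene",p2);out=[]
    for a,b in zip(d1,d2):
        s=np.linalg.lstsq(np.c_[a,-b],o2-o1,rcond=None)[0]; x,y=o1+s[0]*a,o2+s[1]*b
        out.append(np.r_[(x+y)/2,np.linalg.norm(x-y)])
    return np.array(out)
E
python3 - <<'E'
import numpy as np,cv2
for n,(x0,y0,x1,y1) in dict(top=(150,110,350,260),scene=(140,150,400,300)).items():
    im=cv2.cvtColor(np.load(f"pics/{n}0.npy"),cv2.COLOR_RGB2BGR)[y0:y1,x0:x1]
    k=4 if n=="top" else 3
    cv2.imwrite(f"pics/{n}_crop.png",cv2.resize(im,None,fx=k,fy=k,interpolation=cv2.INTER_CUBIC))
E
```

```text
(no output)
```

View pics/top_crop.png

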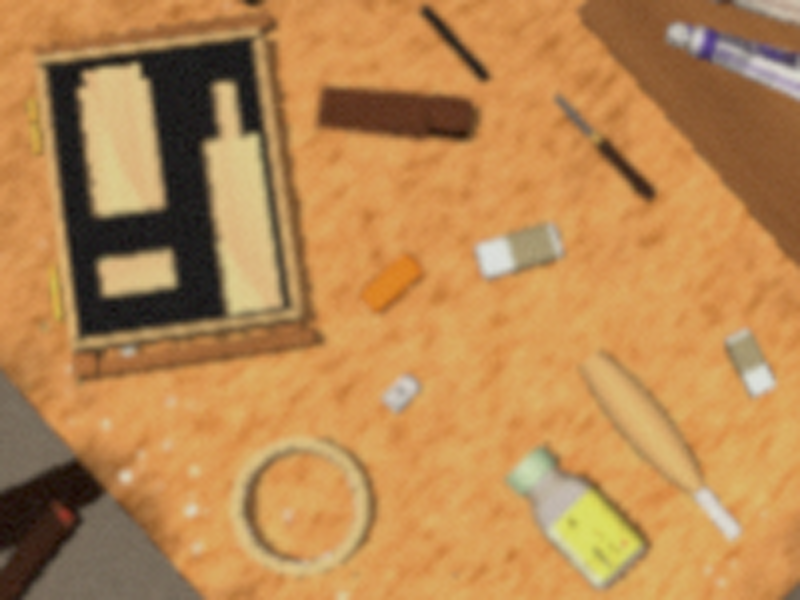

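View pics/scene_crop.png

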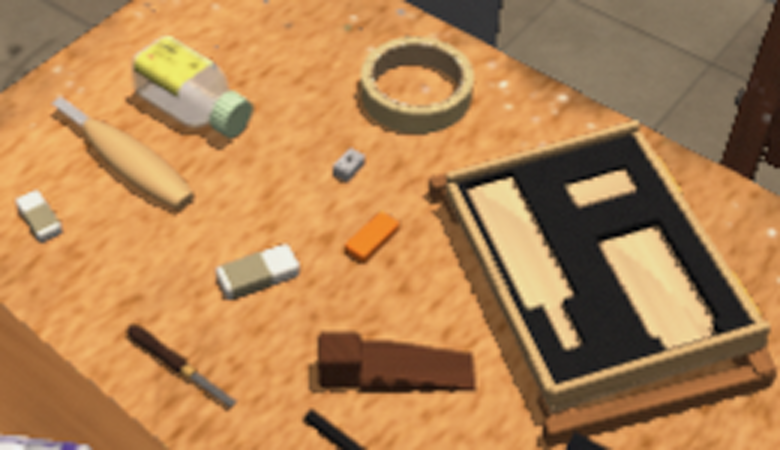

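The close crop confirms the choice. The eraser is the small white/olive block at crop (750,362), which is top px (337,200). The larger look-alike is at (280,172) and the orange one at (248,180). The wedge's toe points left to the tray's open front, and the scraper slot and bottle-cap ends are at the image top.

```bash
cat >> h.py <<'E'
T=lambda L:(np.array(L,float)+.5)/4-.5+[150,110]
S=lambda L:(np.array(L,float)+.5)/3-.5+[140,150]
E
python3 - <<'E'
from h import *
np.set_printoptions(precision=4,suppress=True)
def pr(n,a): print(n,a.tolist() if 0 else np.round(a,4).tolist())
# wedge: toe corners, head rear corners(top)
pr("toe corners",plane("top",T([[323,88],[319,127]]),.003))
pr("toe scene",plane("scene",S([[474,353],[473,390]]),.002))
pr("head top face rear/front tri",tri(T([[477,99],[472,137]]),S([[318,337],[320,362]])))
pr("head top scene",plane("scene",S([[318,337],[320,362],[359,334],[361,361]]),.034))
pr("head top top",plane("top",T([[477,99],[472,137],[433,97],[430,134]]),.034))
# scraper
pr("scr end/tip tri",tri(T([[590,360],[737,530]]),S([[186,203],[60,102]])))
pr("scr top z11",plane("top",T([[588,355],[737,533],[700,488]]),.011))
# bottle
pr("bot cap/end tri",tri(T([[533,468],[616,566]]),S([[235,115],[150,65]])))
pr("bot cap-edge corners",plane("top",T([[510,478],[548,450],[600,586],[645,545]]),.023))
# eraser
pr("eraser corners",plane("top",T([[727,338],[747,330],[774,387],[754,396]]),.012))
pr("eraser scene",plane("scene",S([[17,199],[38,192],[60,230],[40,239]]),[.012,.012,.006,.006]))
pr("big",plane("top",T([[476,245],[556,226],[563,258],[483,277]]),.012))
# tray liner corners
pr("liner tri RL? tl tr br bl",tri(T([[47,66],[253,38],[290,318],[80,336]]),S([[748,323],[552,385],[462,185],[632,137]])))
pr("tape",plane("top",T([[303,508]]),.025)); pr("sharp",plane("top",T([[401,393]]),.017))
pr("charcoal",plane("top",T([[425,10],[487,76]]),.008));pr("gouge",plane("top",T([[557,95],[652,197]]),.012))
E
```

```text
toe corners [[0.6974, -0.0391, 0.003], [0.6687, -0.0371, 0.003]]
toe scene [[0.6694, -0.0319, 0.002], [0.7, -0.0385, 0.002]]
head top face rear/front tri [[0.6797, -0.1464, 0.0536, 0.0042], [0.6642, -0.1442, 0.0021, 0.0051]]
head top scene [[0.6658, -0.143, 0.034], [0.6865, -0.1438, 0.034], [0.6666, -0.1146, 0.034], [0.689, -0.1161, 0.034]]
head top top [[0.6842, -0.149, 0.034], [0.6569, -0.1459, 0.034], [0.6849, -0.1181, 0.034], [0.6584, -0.1166, 0.034]]
scr end/tip tri [[0.5052, -0.2313, 0.0051, 0.0022], [0.3876, -0.3327, 0.0138, 0.0054]]
scr top z11 [[0.508, -0.2305, 0.011], [0.3856, -0.3359, 0.011], [0.4165, -0.3098, 0.011]]
bot cap/end tri [[0.4281, -0.1892, 0.0219, 0.0063], [0.3617, -0.2521, 0.0235, 0.0036]]
bot cap-edge corners [[0.4207, -0.1766, 0.023], [0.4404, -0.2025, 0.023], [0.3479, -0.2395, 0.023], [0.3764, -0.2702, 0.023]]
eraser corners [[0.5219, -0.3283, 0.012], [0.5278, -0.3425, 0.012], [0.488, -0.3616, 0.012], [0.4814, -0.3474, 0.012]]
eraser scene [[0.4922, -0.3602, 0.012], [0.4866, -0.3443, 0.012], [0.5228, -0.3271, 0.006], [0.5301, -0.342, 0.006]]
big [[0.5841, -0.1506, 0.012], [0.5989, -0.2069, 0.012], [0.5762, -0.2121, 0.012], [0.5615, -0.1559, 0.012]]
liner tri RL? tl tr br bl [[0.6983, 0.1506, 0.048, 0.0026], [0.7243, 0.0086, 0.036, 0.0016], [0.5286, -0.0192, 0.0246, 0.006], [0.5104, 0.1207, 0.043, 0.0007]]
tape [[0.3971, -0.0349, 0.025]]
sharp [[0.4783, -0.1003, 0.017]]
charcoal [[0.7555, -0.1111, 0.008], [0.7076, -0.1566, 0.008]]
gouge [[0.6938, -0.2066, 0.012], [0.6213, -0.2749, 0.012]]
```

```bash
cat >> h.py <<'E'
from workcell import monitor
def plan(x,y,z,yaw,n,split=False):
    """constant row (tool-frame shift + z turn) x n reaching the target; tool pointing down"""
    o=monitor.get_obs(); p=o["ee_pos"]; y0=np.radians(o["tcp_rot"][2])
    th=(yaw-o["tcp_rot"][2]+180)%360-180 if not split else yaw-o["tcp_rot"][2]
    th=np.radians(th); M=sum(np.array([[np.cos(a),np.sin(a)],[np.sin(a),-np.cos(a)]]) for a in y0+th*np.arange(n)/n)
    s=np.linalg.solve(M,np.array([x,y])-p[:2])
    print("time %.2f pos %s yaw %.2f | row x%d: %.3f %.3f %.3f 0 0 %.3f | T %s"%(o["time"],np.round(p,4),np.degrees(y0),n,s[0]/.04,s[1]/.04,(p[2]-z)/n/.04,-th/n/.1,np.round(o["wrist_force"],1)))
E
python3 - <<'E'
from h import *
def pr(n,a): print(n,np.round(a,4).tolist())
pr("front rim outer",plane("top",T([[267,40],[301,318]]),.033))
pr("rear rim outer",plane("top",T([[39,60],[76,345]]),.045))
pr("scene front rim",plane("scene",S([[547,402],[450,183]]),.033))
pr("stand top front corners",plane("top",T([[270,15],[318,335]]),.020)); pr("stand rear corners",plane("top",T([[38,42],[78,375]]),.020))
pr("scene stand front",plane("scene",S([[541,412],[437,180]]),.020))
plan(.673,-.131,.27,83.7,20)
plan(.673,-.131,.27,15.287,16)
E
```

```text
front rim outer [[0.724, -0.0003, 0.033], [0.5273, -0.0304, 0.033]]
rear rim outer [[0.7037, 0.1584, 0.045], [0.5039, 0.1225, 0.045]]
scene front rim [[0.735, 0.0023, 0.033], [0.5333, -0.027, 0.033]]
stand top front corners [[0.7461, -0.0006, 0.02], [0.5172, -0.0417, 0.02]]
stand rear corners [[0.7235, 0.1653, 0.02], [0.4855, 0.1248, 0.02]]
scene stand front [[0.734, -0.0001, 0.02], [0.5173, -0.0336, 0.02]]
time 0.10 pos [ 0.145  -0.5305  0.404 ] yaw 15.28 | row x20: 0.864 0.163 0.168 0 0 -0.597 | T [-0.3 -0.5  0.2]
time 0.10 pos [ 0.145  -0.5305  0.404 ] yaw 15.28 | row x16: 0.960 -0.385 0.209 0 0 -0.000 | T [-0.3 -0.5  0.2]
```

{"fn": "carry_out", "kwargs": {"targets": "0.864 0.163 0.168 0 0 -0.597 -0.06; 0.864 0.163 0.168 0 0 -0.597 -0.06; 0.864 0.163 0.168 0 0 -0.597 -0.06; 0.864 0.163 0.168 0 0 -0.597 -0.06; 0.864 0.163 0.168 0 0 -0.597 -0.06; 0.864 0.163 0.168 0 0 -0.597 -0.06; 0.864 0.163 0.168 0 0 -0.597 -0.06; 0.864 0.163 0.168 0 0 -0.597 -0.06", "newtons": 40}}

```text
time: 0.77
ee_pos: [0.4137, -0.4502, 0.35]
tcp_rot: [-180.0, 0.0, 42.8]
wrist_force: [0.5, -0.7, -0.2]
opening: 0.0401
grasp_force: 0.0
```

{"fn": "carry_out", "kwargs": {"targets": "0.864 0.163 0.168 0 0 -0.597 -0.06; 0.864 0.163 0.168 0 0 -0.597 -0.06; 0.864 0.163 0.168 0 0 -0.597 -0.06; 0.864 0.163 0.168 0 0 -0.597 -0.06; 0.864 0.163 0.168 0 0 -0.597 -0.06; 0.864 0.163 0.168 0 0 -0.597 -0.06; 0.864 0.163 0.168 0 0 -0.597 -0.06; 0.864 0.163 0.168 0 0 -0.597 -0.06"}}

```text
time: 1.43
ee_pos: [0.6139, -0.2562, 0.2961]
tcp_rot: [-179.9, -0.0, 70.2]
wrist_force: [0.2, -0.6, -0.4]
opening: 0.0399
grasp_force: 0.0
```

{"fn": "carry_out", "kwargs": {"targets": "0.864 0.163 0.168 0 0 -0.597 -0.06; 0.864 0.163 0.168 0 0 -0.597 -0.06; 0.864 0.163 0.168 0 0 -0.597 -0.06; 0.864 0.163 0.168 0 0 -0.597 -0.06; 0 0 0 0 0 0 -0.06; 0 0 0 0 0 0 -0.06; 0 0 0 0 0 0 -0.06; 0 0 0 0 0 0 -0.06"}}

```text
time: 2.1
ee_pos: [0.6731, -0.132, 0.2705]
tcp_rot: [180.0, 0.0, 83.6]
wrist_force: [0.2, -0.2, 0.8]
opening: 0.0402
grasp_force: 0.0
```

```bash
python3 - <<'E'
from h import *
from workcell import camera
plan(.673,-.131,.178,83.7,6)
print(monitor.get_obs()["opening"])
im=camera("scene")[170:300,200:360]; im2=camera("top")[80:180,190:320]
a=cv2.resize(im,(640,520),interpolation=cv2.INTER_CUBIC)
cv2.imwrite("pics/w1.png",cv2.cvtColor(a,cv2.COLOR_RGB2BGR))
print(proj("scene",[[.673,-.131,.27-.17]]))
E
```

```text
time 2.10 pos [ 0.6731 -0.132   0.2705] yaw 83.61 | row x6: 0.004 -0.001 0.385 0 0 -0.003 | T [ 0.2 -0.2  0.8]
0.040230486459007536
[[251.84043754 244.38246703]]
```

View pics/w1.png

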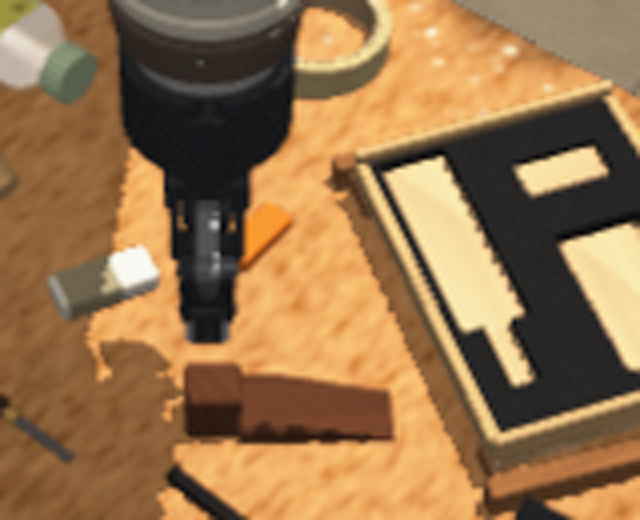

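The fingertips, at crop (208,330), stand in line over the wedge head at (212,385), so I'm going down to grip.

{"fn": "carry_out", "kwargs": {"targets": "0 0 0.385 0 0 0 -0.06; 0 0 0.385 0 0 0 -0.06; 0 0 0.385 0 0 0 -0.06; 0 0 0.385 0 0 0 -0.06; 0 0 0.385 0 0 0 -0.06; 0 0 0.385 0 0 0 -0.06; 0 0 0 0 0 0 -0.06; 0 0 0 0 0 0 -0.06"}}

```text
time: 2.87
ee_pos: [0.6729, -0.1318, 0.1775]
tcp_rot: [-179.9, -0.0, 83.6]
wrist_force: [0.3, -0.1, 0.2]
opening: 0.0399
grasp_force: 0.0
```

{"fn": "carry_out", "kwargs": {"targets": "0 0 0 0 0 0 -1; 0 0 0 0 0 0 -1; 0 0 0 0 0 0 -1; 0 0 0 0 0 0 -1; 0 0 0 0 0 0 -1; 0 0 0 0 0 0 -1; 0 0 0 0 0 0 -1; 0 0 0 0 0 0 -1"}}

```text
time: 3.53
ee_pos: [0.6738, -0.1313, 0.1795]
tcp_rot: [179.9, 0.0, 83.7]
wrist_force: [-1.3, -1.4, 5.8]
opening: 0.0254
grasp_force: 40.6
```

```bash
python3 - <<'E'
from h import *
plan(.6485,-.1344,.178,99.2,8)
E
```

```text
time 3.53 pos [ 0.6738 -0.1313  0.1795] yaw 83.68 | row x8: -0.009 -0.079 0.005 0 0 -0.339 | T [-1.3 -1.4  5.8]
```

{"fn": "carry_out", "kwargs": {"targets": "0 0 -0.03 0 0 0 -1; 0 -0.09 0 0 0 -0.39 -1; 0 -0.09 0 0 0 -0.39 -1; 0 -0.09 0 0 0 -0.39 -1; 0 -0.09 0 0 0 -0.39 -1; 0 -0.09 0 0 0 -0.39 -1; 0 -0.09 0 0 0 -0.39 -1; -0.01 -0.09 0 0 0 -0.37 -1"}}

```text
time: 4.2
ee_pos: [0.6484, -0.1313, 0.1795]
tcp_rot: [179.9, -0.0, 99.4]
wrist_force: [0.8, -0.1, 1.1]
opening: 0.0252
grasp_force: 40.2
```

```bash
python3 - <<'E'
from h import *
from workcell import camera
plan(.6293+.160*.015,-.016-.987*.015,.179,99.2,12)
im=camera("scene")[190:300,220:400]; im2=camera("top")[100:200,150:290]
a=cv2.resize(im,(720,440),interpolation=cv2.INTER_CUBIC)
cv2.imwrite("pics/w2.png",cv2.cvtColor(a,cv2.COLOR_RGB2BGR))
E
```

```text
time 4.20 pos [ 0.6484 -0.1313  0.1795] yaw 99.35 | row x12: 0.212 -0.000 0.001 0 0 0.002 | T [ 0.8 -0.1  1.1]
```

View pics/w2.png

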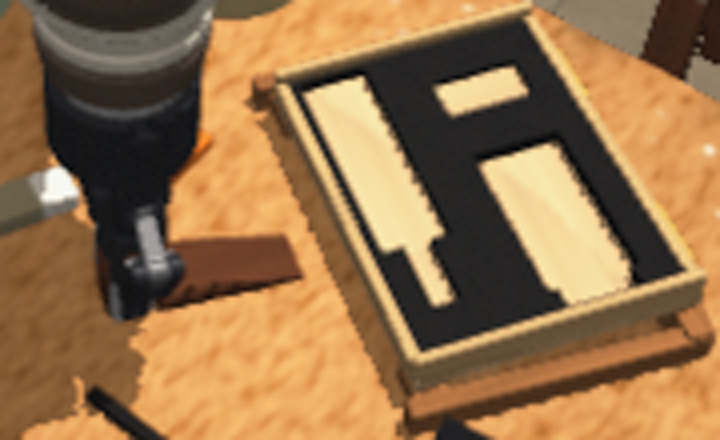

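The wedge is held and squared up. Its toe, at crop (297,260), points at the middle of the front edge at about (333,250). I'm pushing it in now.

{"fn": "carry_out", "kwargs": {"targets": "0.2 0 0 0 0 0 -1; 0.2 0 0 0 0 0 -1; 0.2 0 0 0 0 0 -1; 0.2 0 0 0 0 0 -1; 0.2 0 0 0 0 0 -1; 0.2 0 0 0 0 0 -1; 0.2 0 0 0 0 0 -1; 0.2 0 0 0 0 0 -1"}}

```text
time: 4.97
ee_pos: [0.6382, -0.0682, 0.1795]
tcp_rot: [180.0, 0.2, 99.2]
wrist_force: [2.1, -9.1, 4.2]
opening: 0.0255
grasp_force: 40.4
```

{"fn": "carry_out", "kwargs": {"targets": "0.15 0 0 0 0 0 -1; 0.15 0 0 0 0 0 -1; 0.1 0 0 0 0 0 -1; 0.1 0 0 0 0 0 -1; 0.1 0 0 0 0 0 -1; 0.05 0 0 0 0 0 -1; 0 0 0 0 0 0 -1; 0 0 0 0 0 0 -1"}}

```text
time: 5.63
ee_pos: [0.6339, -0.0424, 0.1795]
tcp_rot: [180.0, 0.1, 99.2]
wrist_force: [1.0, -5.2, 4.8]
opening: 0.0256
grasp_force: 40.6
```

```bash
python3 - <<'E'
from h import *
plan(.6293+.160*.015,-.016-.987*.015,.179,99.2,4)
E
```

```text
time 5.63 pos [ 0.6339 -0.0424  0.1795] yaw 99.21 | row x4: 0.074 -0.002 0.003 0 0 0.001 | T [ 1.  -5.2  4.8]
```

{"fn": "carry_out", "kwargs": {"targets": "0.04 0 0 0 0 0 -1; 0.04 0 0 0 0 0 -1; 0.04 0 0 0 0 0 -1; 0.04 0 0 0 0 0 -1; 0.04 0 0 0 0 0 -1; 0 0 0 0 0 0 -1; 0 0 0 0 0 0 -1; 0 0 0 0 0 0 -1"}}

```text
time: 6.3
ee_pos: [0.6327, -0.0346, 0.1795]
tcp_rot: [180.0, 0.1, 99.2]
wrist_force: [1.0, -7.0, 5.4]
opening: 0.0252
grasp_force: 40.6
```

{"fn": "carry_out", "kwargs": {"targets": "0.04 0 0 0 0 0 -1; 0.04 0 0 0 0 0 -1; 0 0 0 0 0 0 -1; 0 0 0 0 0 0 -1; 0.04 0 0 0 0 0 -1; 0 0 0 0 0 0 -1; 0 0 0 0 0 0 -1; 0 0 0 0 0 0 -1"}}

```text
time: 6.97
ee_pos: [0.6319, -0.03, 0.1795]
tcp_rot: [180.0, 0.1, 99.2]
wrist_force: [-0.2, -7.3, 4.9]
opening: 0.0255
grasp_force: 40.6
```

{"fn": "carry_out", "kwargs": {"targets": "0.03 0 0 0 0 0 -1; 0.03 0 0 0 0 0 -1; 0 0 0 0 0 0 -1; 0 0 0 0 0 0 -1; 0.03 0 0 0 0 0 -1; 0 0 0 0 0 0 -1; 0 0 0 0 0 0 -1; 0 0 0 0 0 0 -1"}}

```text
time: 7.63
ee_pos: [0.6316, -0.0282, 0.1795]
tcp_rot: [179.9, 0.3, 99.1]
wrist_force: [4.3, -20.8, 3.5]
opening: 0.0256
grasp_force: 39.5
```

```bash
python3 - <<'E'
from h import *
from workcell import camera
print(monitor.get_obs()["wrist_force"])
im=camera("scene")[170:300,240:400]
a=cv2.resize(im,(800,650),interpolation=cv2.INTER_CUBIC)[:600]
cv2.imwrite("pics/w3.png",cv2.cvtColor(a,cv2.COLOR_RGB2BGR))
E
```

```text
[  4.28400477 -20.81875699   3.50127418]
```

View pics/w3.png

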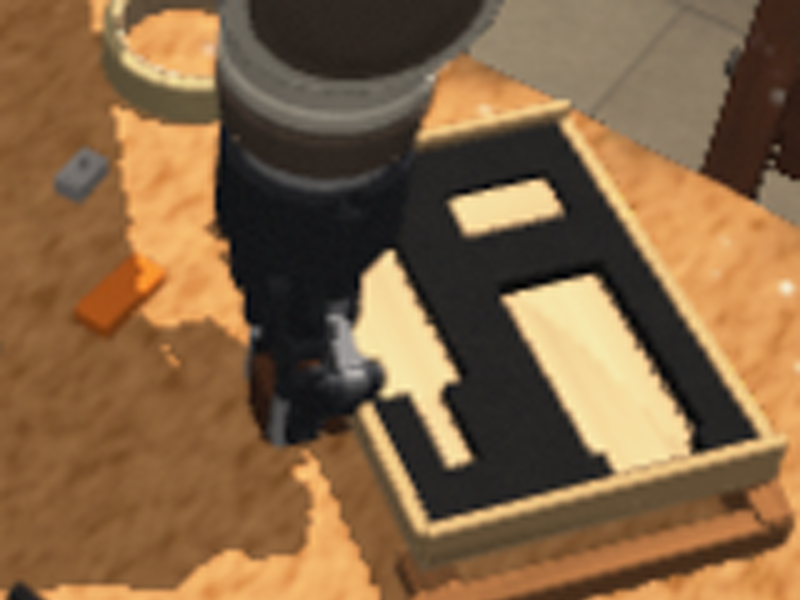

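Force jumped to 21 N right where the shoulder was predicted to meet the tray. The picture shows the tray raised parallel to the stand rail. I'll release, go up, and then measure the tray's level and pose.

{"fn": "carry_out", "kwargs": {"targets": "0 0 0 0 0 0 0; 0 0 0 0 0 0 0; 0 0 0 0 0 0 0; -0.05 0 -0.6 0 0 0 0; -0.2 0 -1 0 0 0 0; -1 0 -1 0 0 0 0; -1 0 -0.8 0 0 0 0; -1 0 0 0 0 0 0"}}

```text
time: 8.35
ee_pos: [0.6499, -0.1362, 0.3053]
tcp_rot: [179.6, 0.1, 99.4]
wrist_force: [2.3, -0.3, 0.9]
opening: 0.0426
grasp_force: 0.0
```

{"fn": "carry_out", "kwargs": {"targets": "-1 0 0 0 0 1 0.2; -1 0 0 0 0 1 0.2; -1 0 0 0 0 1 0.2; 0 0 0 0 0 1 0.2; 0 0 0 0 0 1 0.2; 0 0 0 0 0 1 0.2; 0 0 0 0 0 1 0.2; 0 0 0 0 0 1 0.2"}}

```text
time: 9.02
ee_pos: [0.6566, -0.2558, 0.2979]
tcp_rot: [-179.9, -0.0, 53.1]
wrist_force: [0.3, 0.0, -0.3]
opening: 0.0514
grasp_force: 0.0
```

```bash
python3 - <<'E'
from h import *
from workcell import camera
o=monitor.get_obs();print(o["ee_pos"],o["tcp_rot"],o["q"],o["opening"])
for n in("top","scene"): np.save(f"pics/{n}1.npy",camera(n))
a=np.load("pics/top1.npy")[105:205,145:245]; b=np.load("pics/scene1.npy")[180:300,280:400]
a=cv2.resize(a,(400,400),interpolation=cv2.INTER_CUBIC); b=cv2.resize(b,(400,400),interpolation=cv2.INTER_CUBIC)
cv2.imwrite("pics/t4.png",cv2.cvtColor(np.hstack([a,b]),cv2.COLOR_RGB2BGR))
E
```

```text
[ 0.65659428 -0.25579781  0.29789458] [-1.79914588e+02 -1.72440525e-02  5.31341454e+01] [-2.12912932e+01  2.61615422e+01  2.40247983e+01  8.79409021e+01
  3.95433296e-02  1.05574522e+02] 0.0513605091966724
```

View pics/t4.png

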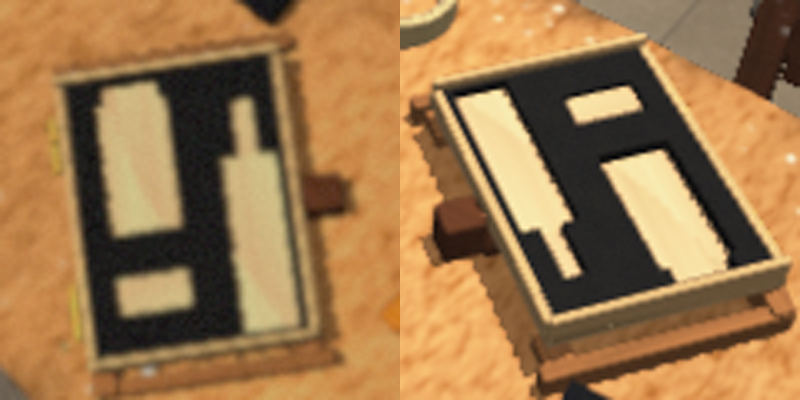

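The wedge is fully in under the middle of the front edge, with its head at left crop (328,195), and the tray stands parallel to the rails. Next I'll measure the cut-outs on the level tray.

```bash
python3 - <<'E'
from h import *
np.set_printoptions(precision=4,suppress=True)
for n,(x0,y0,x1,y1) in dict(top=(150,110,230,205),scene=(284,185,400,285)).items():
    im=np.load(f"pics/{n}1.npy")[y0:y1,x0:x1]; k=6
    g=cv2.resize(cv2.cvtColor(im,cv2.COLOR_RGB2GRAY),None,fx=k,fy=k,interpolation=cv2.INTER_CUBIC)
    t,m=cv2.threshold(g,0,255,cv2.THRESH_OTSU); 
    # liner = dark component's outer contour
    c,l,st,ce=cv2.connectedComponentsWithStats((255-m)); i=1+np.argmax(st[1:,4])
    cn,h=cv2.findContours((l==i).astype(np.uint8),cv2.RETR_CCOMP,cv2.CHAIN_APPROX_NONE)
    o=max(range(len(cn)),key=lambda j:cv2.contourArea(cn[j])*(h[0][j][3]<0))
    W=lambda C,z:plane(n,(C[:,0]+.5)/k-.5+[x0,y0],z)[:,:2]
    r=cv2.minAreaRect((W(cn[o],.045)*1e4).astype(np.float32)); print(n,"otsu",t,"liner",np.array(r[0])/1e4,np.array(r[1])/10,r[2])
    for j in range(len(cn)):
        if h[0][j][3]==o and cv2.contourArea(cn[j])>36*40:
            P=W(cn[j],.042); r=cv2.minAreaRect((P*1e4).astype(np.float32)); b=np.array(r[0])/1e4
            print("  hole",b,np.array(r[1])/10,"ang %.2f"%r[2])
E
```

```text
top otsu 95.0 liner [0.6174 0.0672] [196.759  147.1918] 9.918349266052246
  hole [0.5555 0.0848] [29.5909 53.4259] ang 10.10
  hole [0.6497 0.1009] [108.8867  52.6226] ang 9.85
scene otsu 121.0 liner [0.6117 0.0669] [198.3347 160.6965] 9.52934741973877
  hole [0.6142 0.0175] [161.4245  37.5964] ang 9.93
  hole [0.5554 0.0861] [24.8041 50.5466] ang 9.47
```

```bash
python3 - <<'E'
from h import *
np.set_printoptions(precision=4,suppress=True)
im=np.load("pics/top1.npy")[110:205,150:230]; k=6
hsv=cv2.resize(cv2.cvtColor(im,cv2.COLOR_RGB2GRAY),None,fx=k,fy=k,interpolation=cv2.INTER_CUBIC)
for t in(105,115,125,135,145):
    cn,h=cv2.findContours((hsv>t).astype(np.uint8),cv2.RETR_CCOMP,cv2.CHAIN_APPROX_NONE)
    for c in cn:
        A=cv2.contourArea(c)
        if 36*200<A<36*1500:
            P=plane("top",(c[:,0]+.5)/k-.5+[150,110],.042)[:,:2]; r=cv2.minAreaRect((P*1e4).astype(np.float32)); print(t,np.array(r[0])/1e4,np.array(r[1])/10,"%.2f"%r[2])
P=lambda L:(np.array(L,float)+.5)/4-.5+[145,105]
a=plane("top",P([[243,333],[298,325],[235,98],[251,97]]),.042)[:,:2]; print("manual scr ends",(a[0]+a[1])/2,(a[2]+a[3])/2,"mid",a.reshape(2,2,2).mean((0,1)),np.linalg.norm((a[0]+a[1]-a[2]-a[3])/2))
b=plane("scene",S([[184,200],[60,101]]),.011)[:,:2]; print("scraper scene",b,b.mean(0),np.linalg.norm(b[0]-b[1]),np.degrees(np.arctan2(*(b[0]-b[1])[::-1])))
plan(.462,-.270,.298,-139.3,24)
plan(.462,-.270,.298,53.1,6)
E
```

```text
105 [0.4949 0.0308] [ 24.2058 150.1941] 1.29
105 [0.6497 0.1009] [107.0866  50.8622] 9.82
115 [0.4945 0.0298] [ 23.2918 148.3475] 1.29
115 [0.6498 0.101 ] [106.3509  50.1172] 9.77
125 [0.4941 0.0257] [ 22.3773 140.0814] 1.29
125 [0.6498 0.101 ] [105.458   49.2819] 9.83
125 [ 0.6968 -0.0192] [109.1289  38.4392] 1.78
135 [0.6112 0.0166] [164.2036  38.3974] 9.73
135 [0.6498 0.101 ] [104.494   48.3298] 9.88
135 [ 0.6973 -0.0204] [108.0193  36.0951] 1.79
145 [0.6116 0.0166] [162.2997  37.4279] 9.63
145 [0.6498 0.101 ] [103.7346  47.4066] 9.78
145 [0.6053 0.1578] [213.2676  52.26  ] 4.78
145 [ 0.698  -0.0223] [106.4551  32.2465] 1.77
manual scr ends [0.5316 0.0038] [0.694  0.0287] mid [0.6128 0.0163] 0.16423594426778412
scraper scene [[ 0.5073 -0.2313]
 [ 0.3838 -0.3305]] [ 0.4456 -0.2809] 0.1583742668481877 38.76037268214616
time 9.12 pos [ 0.6566 -0.2557  0.298 ] yaw 53.33 | row x24: 0.189 -0.231 0.000 0 0 -1.217 | T [-0.5 -0.3  0.5]
time 9.12 pos [ 0.6566 -0.2557  0.298 ] yaw 53.33 | row x6: -0.533 -0.614 0.000 0 0 0.007 | T [-0.5 -0.3  0.5]
```

{"fn": "carry_out", "kwargs": {"targets": "-0.533 -0.614 0 0 0 0 0.1; -0.533 -0.614 0 0 0 0 0.1; -0.533 -0.614 0 0 0 0 0.1; -0.533 -0.614 0 0 0 0 0.1; -0.533 -0.614 0 0 0 0 0.1; -0.533 -0.614 0 0 0 0 0.1; 0 0 0 0 0 1 0.1; 0 0 0 0 0 1 0.1"}}

```text
time: 9.78
ee_pos: [0.4604, -0.2709, 0.299]
tcp_rot: [180.0, -0.0, 41.9]
wrist_force: [0.4, -1.3, -0.4]
opening: 0.0468
grasp_force: 0.0
```

{"fn": "carry_out", "kwargs": {"targets": "0 0 0 0 0 1 0.1; 0 0 0 0 0 1 0.1; 0 0 0 0 0 1 0.1; 0 0 0 0 0 1 0.1; 0 0 0 0 0 1 0.1; 0 0 0 0 0 1 0.1; 0 0 0 0 0 1 0.1; 0 0 0 0 0 1 0.1"}}

```text
time: 10.45
ee_pos: [0.462, -0.2707, 0.2984]
tcp_rot: [-180.0, 0.0, -3.9]
wrist_force: [-0.2, -0.2, -0.1]
opening: 0.0468
grasp_force: 0.0
```

{"fn": "carry_out", "kwargs": {"targets": "0 0 0 0 0 1 0.1; 0 0 0 0 0 1 0.1; 0 0 0 0 0 1 0.1; 0 0 0 0 0 1 0.1; 0 0 0 0 0 1 0.1; 0 0 0 0 0 1 0.1; 0 0 0 0 0 1 0.1; 0 0 0 0 0 1 0.1"}}

```text
time: 11.12
ee_pos: [0.4002, -0.3516, 0.2981]
tcp_rot: [-176.1, 0.5, -41.8]
wrist_force: [-0.1, -0.0, 0.3]
opening: 0.0472
grasp_force: 0.0
```

{"fn": "carry_out", "kwargs": {"targets": "0 0 0 0 0 1 0.1; 0 0 0 0 0 1 0.1; 0 0 0 0 0 1 0.1; 0 0 0 0 0 1 0.1; 0 0 0 0 0 1 0.1; 0 0 0 0 0 1 0.1; 0 0 0 0 0 1 0.1; 0 0 0 0 0 1 0.1"}}

```text
time: 11.78
ee_pos: [0.2047, -0.4837, 0.2944]
tcp_rot: [-168.5, 6.5, -69.2]
wrist_force: [-0.3, 0.1, -0.0]
opening: 0.0471
grasp_force: 0.0
```

{"fn": "carry_out", "kwargs": {"targets": "0 0 0.2 0 0 1 0.1; 0 0 0.2 0 0 1 0.1; 0 0 0.2 0 0 1 0.1; 0 0 0.2 0 0 1 0.1; 0 0 0.2 0 0 1 0.1; 0 0 0.2 0 0 1 0.1; 0 0 0.2 0 0 1 0.1; 0 0 0.1 0 0 0.7 0.1"}}

```text
time: 12.45
ee_pos: [-0.0118, -0.5061, 0.2283]
tcp_rot: [-164.6, 16.8, -94.4]
wrist_force: [0.6, -0.6, 0.2]
opening: 0.0466
grasp_force: 0.0
```

```bash
python3 - <<'E'
from h import *
plan(.4615,-.2691,.179,-139.7,5)
E
```

```text
time 12.45 pos [-0.0118 -0.5061  0.2283] yaw -94.40 | row x5: -2.052 -1.776 0.247 0 0 1.581 | T [ 0.6 -0.6  0.2]
```

```bash
python3 - <<'E'
from h import *
print(monitor.get_obs()["q"], monitor.get_obs()["qd"])
E
```

```text
[-94.67769607   9.44428929  -6.17922289  91.20633617  15.33586588
 179.72364895] [-2.62433547e+01  5.86347804e+00 -4.14045427e-01  5.39983139e+00
  1.94622400e+00  8.17193767e-03]
```

The last joint has yaw = q1 + 180 − q6, so I turned the wrong way and hit its limit. I'll recover: first level the tool while rising, then return to the scraper at yaw 40.

```bash
cat >> h.py <<'E'
from scipy.spatial.transform import Rotation as Ro
def plan6(p1,yaw,n,p0=None,R0=None):
    o=monitor.get_obs(); p0=o["ee_pos"] if p0 is None else np.array(p0)
    R0=Ro.from_euler("xyz",o["tcp_rot"],degrees=True) if R0 is None else R0
    R1=Ro.from_euler("xyz",[180,0,yaw],degrees=True); w=(R0.inv()*R1).as_rotvec()/n
    M=sum((R0*Ro.from_rotvec(w*k)).as_matrix() for k in range(n)); s=np.linalg.solve(M,np.array(p1)-p0)
    print("time %.2f pos %s rot %s op %.4f\n  row x%d: %s %s"%(o["time"],np.round(p0,4),np.round(o["tcp_rot"],1),o["opening"],n,np.round(s/.04,3),np.round(w/.1,3)))
    return p1,R1
E
python3 - <<'E'
from h import *
p,R=plan6([.05,-.48,.32],-80,8)
p,R=plan6([.4615,-.2691,.30],40.3,24,p,R)
E
```

```text
time 12.45 pos [-0.0118 -0.5061  0.2283] rot [-164.6   16.8  -94.4] op 0.0466
  row x8: [-0.121 -0.238 -0.239] [-0.378  0.32  -0.359]
time 12.45 pos [ 0.05 -0.48  0.32] rot [-164.6   16.8  -94.4] op 0.0466
  row x24: [ 0.379 -0.443  0.021] [-0.     0.    -0.875]
```

{"fn": "carry_out", "kwargs": {"targets": "-0.121 -0.238 -0.239 -0.378 0.32 -0.359 0.1; -0.121 -0.238 -0.239 -0.378 0.32 -0.359 0.1; -0.121 -0.238 -0.239 -0.378 0.32 -0.359 0.1; -0.121 -0.238 -0.239 -0.378 0.32 -0.359 0.1; -0.121 -0.238 -0.239 -0.378 0.32 -0.359 0.1; -0.121 -0.238 -0.239 -0.378 0.32 -0.359 0.1; -0.121 -0.238 -0.239 -0.378 0.32 -0.359 0.1; -0.121 -0.238 -0.239 -0.378 0.32 -0.359 0.1"}}

```text
time: 13.12
ee_pos: [0.0523, -0.48, 0.3217]
tcp_rot: [179.8, -0.2, -79.7]
wrist_force: [0.5, 0.3, -0.2]
opening: 0.0468
grasp_force: 0.0
```

```bash
python3 - <<'E'
from h import *
print(monitor.get_obs()["q"])
plan6([.4615,-.2691,.30],40.3,24)
plan6([.4615,-.2691,.25],40.3,22)
E
```

```text
[-8.37382118e+01 -5.20190261e+00 -9.26427448e+00  8.57465411e+01
 -1.65040335e-01  1.75933291e+02]
time 13.12 pos [ 0.0523 -0.48    0.3217] rot [179.8  -0.2 -79.7] op 0.0468
  row x24: [ 0.377 -0.44   0.022] [ 0.002  0.001 -0.872]
time 13.12 pos [ 0.0523 -0.48    0.3217] rot [179.8  -0.2 -79.7] op 0.0468
  row x22: [ 0.409 -0.482  0.081] [ 0.002  0.001 -0.952]
```

Recovered and level. Now swinging to above the scraper.

{"fn": "carry_out", "kwargs": {"targets": "0.377 -0.44 0.022 0.002 0.001 -0.872 0.1; 0.377 -0.44 0.022 0.002 0.001 -0.872 0.1; 0.377 -0.44 0.022 0.002 0.001 -0.872 0.1; 0.377 -0.44 0.022 0.002 0.001 -0.872 0.1; 0.377 -0.44 0.022 0.002 0.001 -0.872 0.1; 0.377 -0.44 0.022 0.002 0.001 -0.872 0.1; 0.377 -0.44 0.022 0.002 0.001 -0.872 0.1; 0.377 -0.44 0.022 0.002 0.001 -0.872 0.1"}}

```text
time: 13.78
ee_pos: [0.2301, -0.5215, 0.3137]
tcp_rot: [180.0, -0.1, -39.6]
wrist_force: [-1.1, -0.3, -0.5]
opening: 0.0471
grasp_force: 0.0
```

{"fn": "carry_out", "kwargs": {"targets": "0.377 -0.44 0.022 0.002 0.001 -0.872 0.1; 0.377 -0.44 0.022 0.002 0.001 -0.872 0.1; 0.377 -0.44 0.022 0.002 0.001 -0.872 0.1; 0.377 -0.44 0.022 0.002 0.001 -0.872 0.1; 0.377 -0.44 0.022 0.002 0.001 -0.872 0.1; 0.377 -0.44 0.022 0.002 0.001 -0.872 0.1; 0.377 -0.44 0.022 0.002 0.001 -0.872 0.1; 0.377 -0.44 0.022 0.002 0.001 -0.872 0.1"}}

```text
time: 14.45
ee_pos: [0.392, -0.4385, 0.3067]
tcp_rot: [-180.0, -0.1, 0.4]
wrist_force: [-0.4, -0.5, 0.0]
opening: 0.0466
grasp_force: 0.0
```

{"fn": "carry_out", "kwargs": {"targets": "0.377 -0.44 0.022 0.002 0.001 -0.872 0.1; 0.377 -0.44 0.022 0.002 0.001 -0.872 0.1; 0.377 -0.44 0.022 0.002 0.001 -0.872 0.1; 0.377 -0.44 0.022 0.002 0.001 -0.872 0.1; 0.377 -0.44 0.022 0.002 0.001 -0.872 0.1; 0.377 -0.44 0.022 0.002 0.001 -0.872 0.1; 0.377 -0.44 0.022 0.002 0.001 -0.872 0.1; 0.377 -0.44 0.022 0.002 0.001 -0.872 0.1"}}

```text
time: 15.12
ee_pos: [0.4628, -0.2709, 0.3]
tcp_rot: [-180.0, -0.1, 40.4]
wrist_force: [0.8, -0.3, -0.2]
opening: 0.0468
grasp_force: 0.0
```

```bash
python3 - <<'E'
from h import *
p,R=plan6([.4615,-.2691,.20],40.3,6)
plan6([.4615,-.2691,.179],40.3,6)
E
```

```text
time 15.12 pos [ 0.4628 -0.2709  0.3   ] rot [-1.80e+02 -1.00e-01  4.04e+01] op 0.0468
  row x6: [ 0.    -0.009  0.417] [-0.001 -0.004  0.003]
time 15.12 pos [ 0.4628 -0.2709  0.3   ] rot [-1.80e+02 -1.00e-01  4.04e+01] op 0.0468
  row x6: [ 0.    -0.009  0.504] [-0.001 -0.004  0.003]
```

{"fn": "carry_out", "kwargs": {"targets": "0 -0.009 0.504 0 0 0 0.1; 0 -0.009 0.504 0 0 0 0.1; 0 -0.009 0.504 0 0 0 0.1; 0 -0.009 0.504 0 0 0 0.1; 0 -0.009 0.504 0 0 0 0.1; 0 -0.009 0.504 0 0 0 0.1; 0 0 0 0 0 0 0.1; 0 0 0 0 0 0 -1", "newtons": 50}}

```text
time: 15.78
ee_pos: [0.4609, -0.2702, 0.1788]
tcp_rot: [-179.9, -0.1, 40.0]
wrist_force: [0.3, -0.3, -1.5]
opening: 0.0363
grasp_force: 0.0
```

{"fn": "carry_out", "kwargs": {"targets": "0 0 0 0 0 0 -1; 0 0 0 0 0 0 -1; 0 0 0 0 0 0 -1; 0 0 0 0 0 0 -1; 0 0 0 0 0 0 -1; 0 0 0 0 0 0 -1; 0 0 -0.1 0 0 0 -1; 0 0 -0.2 0 0 0 -1"}}

```text
time: 16.45
ee_pos: [0.4608, -0.2706, 0.191]
tcp_rot: [-179.9, -0.1, 39.9]
wrist_force: [0.1, 0.1, -1.0]
opening: 0.0302
grasp_force: 49.5
```

{"fn": "carry_out", "kwargs": {"targets": "0 0 -0.3 0 0 0 -1; 0 0 -0.4 0 0 0 -1; 0 0 -0.5 0 0 0 -1; 0 0 -0.5 0 0 0 -1; 0 0 -0.5 0 0 0 -1; 0 0 -0.4 0 0 0 -1; 0 0 -0.2 0 0 0 -1; 0 0 0 0 0 0 -1"}}

```text
time: 17.12
ee_pos: [0.4612, -0.2711, 0.3062]
tcp_rot: [179.8, -0.2, 39.9]
wrist_force: [0.5, 0.8, 0.8]
opening: 0.0307
grasp_force: 49.5
```

```bash
python3 - <<'E'
from h import *
from workcell import camera
plan6([.5961,.014,.30],189.8,24)
o=monitor.get_obs(); print(o["grasp_force"])
a=camera("scene"); b=camera("top"); np.save("pics/scene2.npy",a); np.save("pics/top2.npy",b)
c=np.hstack([cv2.resize(a[110:230,120:260],(467,400),interpolation=cv2.INTER_CUBIC),cv2.resize(b[180:260,270:350][:,:66],(330,400),interpolation=cv2.INTER_CUBIC)])
cv2.imwrite("pics/s5.png",cv2.cvtColor(c,cv2.COLOR_RGB2BGR))
E
```

```text
time 17.12 pos [ 0.4612 -0.2711  0.3062] rot [179.8  -0.2  39.9] op 0.0307
  row x24: [0.303 0.325 0.008] [ 0.003  0.002 -1.09 ]
49.525126330554485
```

View pics/s5.png

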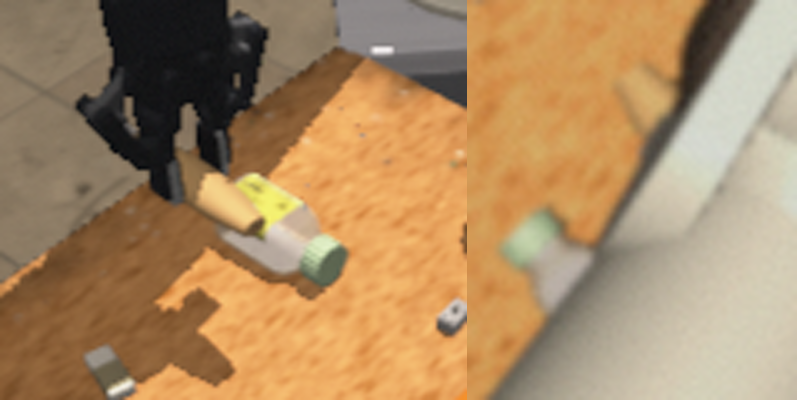

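The scraper is held by the handle. The handle end is at scene crop (258,225) and top crop (632,80), and it looks level. Next I'll work out where the handle end sits relative to the tool.

```bash
python3 - <<'E'
from h import *
d=np.array([np.cos(np.radians(39.9)),np.sin(np.radians(39.9))]); t=np.array([.4612,-.2711])
s=(np.array([[258,225]])+.5)/3.336-.5+[120,110]; p=(np.array([[632,82]])-[467,0]+.5)/5-.5+[270,180]
for n,q in(("scene",s),("top",p)):
    P=plane(n,q,.138)[0,:2]-t; print(n,"along %.4f across %.4f"%(P@d,P@[-d[1],d[0]]))
print("tri",tri(p,s))
E
```

```text
scene along 0.0636 across 0.0011
top along 0.0544 across 0.0025
tri [[ 0.50211025 -0.23234064  0.1317489   0.00508407]]
```

```bash
python3 - <<'E'
from h import *
plan6([.5932,.0136,.29],189.8,28)
E
```

```text
time 17.22 pos [ 0.4609 -0.2709  0.3033] rot [ 1.80e+02 -1.00e-01  3.99e+01] op 0.0305
  row x28: [0.258 0.278 0.012] [ 0.001 -0.    -0.934]
```

{"fn": "carry_out", "kwargs": {"targets": "0.258 0.278 0.012 0 0 -0.934 -1; 0.258 0.278 0.012 0 0 -0.934 -1; 0.258 0.278 0.012 0 0 -0.934 -1; 0.258 0.278 0.012 0 0 -0.934 -1; 0.258 0.278 0.012 0 0 -0.934 -1; 0.258 0.278 0.012 0 0 -0.934 -1; 0.258 0.278 0.012 0 0 -0.934 -1; 0.258 0.278 0.012 0 0 -0.934 -1"}}

```text
time: 17.88
ee_pos: [0.5777, -0.2471, 0.2979]
tcp_rot: [-180.0, -0.1, 82.9]
wrist_force: [-0.1, 0.5, 0.2]
opening: 0.0305
grasp_force: 49.6
```

{"fn": "carry_out", "kwargs": {"targets": "0.258 0.278 0.012 0 0 -0.934 -1; 0.258 0.278 0.012 0 0 -0.934 -1; 0.258 0.278 0.012 0 0 -0.934 -1; 0.258 0.278 0.012 0 0 -0.934 -1; 0.258 0.278 0.012 0 0 -0.934 -1; 0.258 0.278 0.012 0 0 -0.934 -1; 0.258 0.278 0.012 0 0 -0.934 -1; 0.258 0.278 0.012 0 0 -0.934 -1"}}

```text
time: 18.55
ee_pos: [0.6466, -0.1503, 0.2942]
tcp_rot: [180.0, -0.1, 125.8]
wrist_force: [-0.3, 0.3, -0.5]
opening: 0.0303
grasp_force: 49.6
```

{"fn": "carry_out", "kwargs": {"targets": "0.258 0.278 0.012 0 0 -0.934 -1; 0.258 0.278 0.012 0 0 -0.934 -1; 0.258 0.278 0.012 0 0 -0.934 -1; 0.258 0.278 0.012 0 0 -0.934 -1; 0.258 0.278 0.012 0 0 -0.934 -1; 0.258 0.278 0.012 0 0 -0.934 -1; 0.258 0.278 0.012 0 0 -0.934 -1; 0.258 0.278 0.012 0 0 -0.934 -1"}}

```text
time: 19.22
ee_pos: [0.6314, -0.0325, 0.2906]
tcp_rot: [179.9, -0.0, 168.6]
wrist_force: [0.0, 0.6, -0.1]
opening: 0.0305
grasp_force: 49.6
```

{"fn": "carry_out", "kwargs": {"targets": "0.258 0.278 0.012 0 0 -0.934 -1; 0.258 0.278 0.012 0 0 -0.934 -1; 0.258 0.278 0.012 0 0 -0.934 -1; 0.258 0.278 0.012 0 0 -0.934 -1; 0 0 0 0 0 0 -1; 0 0 0 0 0 0 -1; 0 0 0 0 0 0 -1; 0 0 0 0 0 0 -1"}}

```text
time: 19.88
ee_pos: [0.5939, 0.013, 0.29]
tcp_rot: [179.9, 0.1, -170.4]
wrist_force: [0.8, -0.2, -0.2]
opening: 0.0304
grasp_force: 49.6
```

```bash
python3 - <<'E'
from h import *
plan6([.5932,.0136,.225],189.8,6)
E
```

```text
time 19.88 pos [0.5939 0.013  0.29  ] rot [ 1.799e+02  1.000e-01 -1.704e+02] op 0.0304
  row x6: [0.003 0.003 0.271] [ 0.002  0.003 -0.006]
```

{"fn": "carry_out", "kwargs": {"targets": "0.003 0.003 0.26 0 0 -0.006 -1; 0.003 0.003 0.26 0 0 -0.006 -1; 0.003 0.003 0.26 0 0 -0.006 -1; 0.003 0.003 0.26 0 0 -0.006 -1; 0.003 0.003 0.26 0 0 -0.006 -1; 0.003 0.003 0.26 0 0 0 -1; 0 0 0 0 0 0 -1; 0 0 0 0 0 0 -1"}}

```text
time: 20.55
ee_pos: [0.5926, 0.0142, 0.2273]
tcp_rot: [179.9, 0.0, -170.1]
wrist_force: [1.2, 0.4, -1.4]
opening: 0.0302
grasp_force: 49.6
```

```bash
python3 - <<'E'
from h import *
from workcell import camera
plan6([.5932,.0136,.217],189.8,4)
a=camera("scene"); b=camera("top"); np.save("pics/scene3.npy",a)
c=np.hstack([cv2.resize(a[180:300,280:390],(440,480),interpolation=cv2.INTER_CUBIC),cv2.resize(b[110:210,160:235],(360,480),interpolation=cv2.INTER_CUBIC)])
cv2.imwrite("pics/s6.png",cv2.cvtColor(c,cv2.COLOR_RGB2BGR))
E
```

```text
time 20.55 pos [0.5926 0.0142 0.2273] rot [ 179.9    0.  -170.1] op 0.0302
  row x4: [-0.003 -0.004  0.064] [0.003 0.002 0.004]
```

View pics/s6.png

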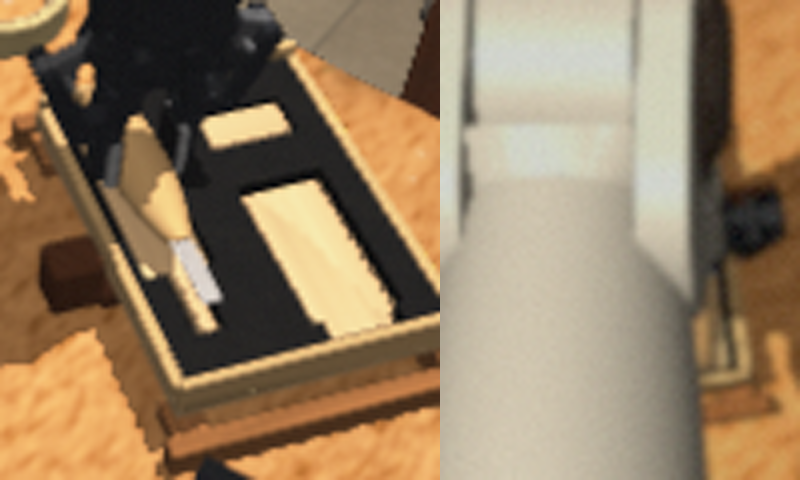

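The scraper hangs over its cut-out with the blade toward the slot. The blade tip is at crop (213,300) and the slot end at (207,330). I'll check both numerically.

```bash
python3 - <<'E'
from h import *
U=lambda L:(np.array(L,float)+.5)/4-.5+[280,180]
x=np.array([.9854,.1702]); yv=np.array([-.1702,.9854])
t=plane("scene",U([[205,303],[221,297],[171,242],[187,237]]),.0615)[:,:2]
s=plane("scene",U([[197,333],[217,328],[164,250],[184,243]]),.041)[:,:2]
for n,P in(("blade",t),("slot",s)):
    print(n,[(round(float((q-[.6118,.0168])@x),4),round(float((q-[.6118,.0168])@yv),4)) for q in P])
E
```

```text
blade [(0.0782, -0.0024), (0.077, 0.0069), (0.037, -0.0035), (0.0362, 0.0059)]
slot [(0.0812, -0.0052), (0.0812, 0.0059), (0.0264, -0.0005), (0.025, 0.0117)]
```

{"fn": "carry_out", "kwargs": {"targets": "-0.015 -0.015 0 0 0 0 -1; -0.015 -0.015 0.03 0 0 0 -1; 0 0 0.05 0 0 0 -1; 0 0 0.05 0 0 0 -1; 0 0 0.05 0 0 0 -1; 0 0 0.03 0 0 0 -1; 0 0 0 0 0 0 -1; 0 0 0 0 0 0 -1"}}

```text
time: 21.32
ee_pos: [0.5942, 0.0132, 0.2196]
tcp_rot: [179.9, 0.1, -170.1]
wrist_force: [-0.5, 0.2, -0.4]
opening: 0.0307
grasp_force: 49.6
```

{"fn": "carry_out", "kwargs": {"targets": "0 0 0.03 0 0 0 -1; 0 0 0.03 0 0 0 -1; 0 0 0.02 0 0 0 -1; 0 0 0 0 0 0 -1; 0 0 0 0 0 0 -1; 0 0 0 0 0 0 -0.2; 0 0 0 0 0 0 -0.2; 0 0 0 0 0 0 -0.2"}}

```text
time: 21.98
ee_pos: [0.5944, 0.0132, 0.2175]
tcp_rot: [180.0, 0.2, -170.1]
wrist_force: [-2.7, 0.8, 6.6]
opening: 0.0339
grasp_force: 3.5
```

{"fn": "carry_out", "kwargs": {"targets": "0 0 0 0 0 0 0; 0 0 0 0 0 0 0; 0 0 -0.3 0 0 0 0; 0 0 -0.6 0 0 0 0; 0 0 -1 0 0 0 0; 0 -0.5 -1 0 0 0 0; 0 -1 -0.3 0 0 0 0.2; 0 -1 0 0 0 0 0.2"}}

```text
time: 22.65
ee_pos: [0.6114, -0.0842, 0.3477]
tcp_rot: [-179.9, 0.5, -169.9]
wrist_force: [0.8, -0.5, 0.3]
opening: 0.0511
grasp_force: 0.0
```

```bash
python3 - <<'E'
from h import *
plan6([.396,-.222,.30],223.6,12)
E
```

```text
time 22.65 pos [ 0.6114 -0.0842  0.3477] rot [-179.9    0.5 -169.9] op 0.0511
  row x12: [ 0.537 -0.067  0.097] [-0.003  0.007 -0.488]
```

I've used all ten picture views, so from here I check by numbers only. Next is refining the bottle with colour masks in the first pictures.

```bash
python3 - <<'E'
from h import *
from workcell import camera
np.set_printoptions(precision=4,suppress=True)
def masks(n,im,box):
    x0,y0,x1,y1=box;k=6
    a=cv2.resize(im[y0:y1,x0:x1],None,fx=k,fy=k,interpolation=cv2.INTER_CUBIC); h=cv2.cvtColor(a,cv2.COLOR_RGB2HSV)
    for nm,lo,hi in(("cap",(40,35,60),(90,255,255)),("yellow",(25,140,120),(36,255,255)),("greybody",(0,0,70),(180,75,255))):
        m=cv2.morphologyEx(cv2.inRange(h,lo,hi),cv2.MORPH_OPEN,np.ones((7,7)))
        cn=cv2.findContours(m,cv2.RETR_EXTERNAL,cv2.CHAIN_APPROX_NONE)[0]
        if not cn: continue
        c=max(cn,key=cv2.contourArea); px=(c[:,0]+.5)/k-.5+[x0,y0]
        P=plane(n,px,.023)[:,:2]; r=cv2.minAreaRect((P*1e4).astype(np.float32))
        u=np.array([-.7254,-.6884]); s=P@u
        print(n,nm,"px",px.mean(0).round(1),"ctr",np.array(r[0])/1e4,np.array(r[1])/10,"ang %.1f"%r[2],"along %.4f..%.4f across mid %.4f"%(s.min(),s.max(),((P@[u[1],-u[0]]).min()+(P@[u[1],-u[0]]).max())/2))
masks("top",np.load("pics/top0.npy"),(272,218,316,262))
masks("scene",np.load("pics/scene0.npy"),(180,158,228,200))
masks("scene",np.load("pics/scene3.npy"),(180,158,228,200))
E
```

```text
top cap px [282.7 227.3] ctr [ 0.426  -0.1912] [11.3441 27.9664] ang 46.0 along -0.1835..-0.1715 across mid -0.4320
top yellow px [302.  241.9] ctr [ 0.3877 -0.2416] [47.2988 27.223 ] ang 43.3 along -0.1386..-0.0913 across mid -0.4421
top greybody px [287.7 236.1] ctr [ 0.4034 -0.2131] [81.8185 42.1148] ang 36.6 along -0.1863..-0.1070 across mid -0.4317
scene cap px [216.5 187.7] ctr [ 0.4281 -0.1903] [29.1005 46.9282] ang 69.8 along -0.1989..-0.1610 across mid -0.4325
scene yellow px [194.6 170.9] ctr [ 0.3618 -0.2377] [51.579  41.5251] ang 43.3 along -0.1246..-0.0731 across mid -0.4215
scene greybody px [205.7 183.2] ctr [ 0.4137 -0.2148] [94.4231 69.6288] ang 26.7 along -0.1997..-0.1000 across mid -0.4306
scene cap px [216.2 187.3] ctr [ 0.4289 -0.1905] [29.6707 44.6506] ang 66.5 along -0.1989..-0.1620 across mid -0.4324
scene yellow px [191.8 174.6] ctr [ 0.3731 -0.2481] [49.7573 12.3441] ang 42.7 along -0.1247..-0.0750 across mid -0.4369
scene greybody px [205.8 183.2] ctr [ 0.4131 -0.2143] [95.23   69.6733] ang 27.9 along -0.1997..-0.0997 across mid -0.4306
```

```bash
python3 - <<'E'
from h import *
print(monitor.get_obs()["q"][5])
plan6([.3918,-.2247,.27],224,14)
E
```

```text
-17.91717316028364
time 22.65 pos [ 0.6114 -0.0842  0.3477] rot [-179.9    0.5 -169.9] op 0.0511
  row x14: [ 0.47  -0.056  0.136] [-0.003  0.006 -0.423]
```

{"fn": "carry_out", "kwargs": {"targets": "0.47 -0.056 0.136 -0.003 0.006 -0.423 0.46; 0.47 -0.056 0.136 -0.003 0.006 -0.423 0.46; 0.47 -0.056 0.136 -0.003 0.006 -0.423 0.46; 0.47 -0.056 0.136 -0.003 0.006 -0.423 0.46; 0.47 -0.056 0.136 -0.003 0.006 -0.423 0.46; 0.47 -0.056 0.136 -0.003 0.006 -0.423 0.46; 0.47 -0.056 0.136 -0.003 0.006 -0.423 0.46; 0.47 -0.056 0.136 -0.003 0.006 -0.423 0.46"}}

```text
time: 23.32
ee_pos: [0.4736, -0.1484, 0.2986]
tcp_rot: [179.8, -0.1, -150.6]
wrist_force: [0.3, -0.9, 1.1]
opening: 0.0622
grasp_force: 0.0
```

{"fn": "carry_out", "kwargs": {"targets": "0.47 -0.056 0.136 -0.003 0.006 -0.423 0.46; 0.47 -0.056 0.136 -0.003 0.006 -0.423 0.46; 0.47 -0.056 0.136 -0.003 0.006 -0.423 0.46; 0.47 -0.056 0.136 -0.003 0.006 -0.423 0.46; 0.47 -0.056 0.136 -0.003 0.006 -0.423 0.46; 0.47 -0.056 0.136 -0.003 0.006 -0.423 0.46; 0 0 0 0 0 0 0.46; 0 0 0 0 0 0 0.46"}}

```text
time: 23.98
ee_pos: [0.39, -0.2245, 0.2663]
tcp_rot: [179.7, -0.2, -136.3]
wrist_force: [0.4, 0.6, -0.4]
opening: 0.0624
grasp_force: 0.0
```

```bash
python3 - <<'E'
from h import *
from workcell import camera
plan6([.3918,-.2247,.1825],224,6)
np.set_printoptions(precision=4,suppress=True)
# check scraper in tray: low-saturation blade region in slot; both views
x=np.array([.9854,.1702]); yv=np.array([-.1702,.9854]); c0=np.array([.6118,.0168])
for n,z in(("top",.05),("scene",.05)):
    im=camera(n); np.save(f"pics/{n}4.npy",im)
    w=np.array([np.r_[c0+a*x+b*yv,z] for a in(.03,.095) for b in(-.02,.02)]); q=proj(n,w); x0,y0=q.min(0).astype(int)-1; x1,y1=q.max(0).astype(int)+2
    k=6; a=cv2.resize(im[y0:y1,x0:x1],None,fx=k,fy=k,interpolation=cv2.INTER_CUBIC); h=cv2.cvtColor(a,cv2.COLOR_RGB2HSV)
    m=cv2.inRange(h,(0,0,110),(180,60,255)); cn=cv2.findContours(m,cv2.RETR_EXTERNAL,cv2.CHAIN_APPROX_NONE)[0]
    for c in cn:
        if cv2.contourArea(c)>36*8:
            P=plane(n,(c[:,0]+.5)/k-.5+[x0,y0],z)[:,:2]-c0; s,t=P@x,P@yv; print(n,"blade along",s.min(),s.max(),"across",t.min(),t.max(),"area",cv2.contourArea(c)/36)
E
```

```text
time 23.98 pos [ 0.39   -0.2245  0.2663] rot [ 179.7   -0.2 -136.3] op 0.0624
  row x6: [-0.006 -0.007  0.349] [ 0.009 -0.007 -0.009]
top blade along 0.04110592728458144 0.0813346947357162 across -0.008025830145372196 0.007120274107177476 area 68.34722222222223
scene blade along 0.03897329844283315 0.08120007475011062 across -0.00551975849714711 0.007629997230583383 area 91.61111111111111
```

Both views put the blade at z = 50 mm, spanning 40 to 81 mm along and centred in the slot. So the scraper is home. Now for the bottle.

{"fn": "carry_out", "kwargs": {"targets": "-0.006 -0.007 0.349 0.009 -0.007 -0.009 0.46; -0.006 -0.007 0.349 0.009 -0.007 -0.009 0.46; -0.006 -0.007 0.349 0.009 -0.007 -0.009 0.46; -0.006 -0.007 0.349 0.009 -0.007 -0.009 0.46; -0.006 -0.007 0.349 0.009 -0.007 -0.009 0.46; -0.006 -0.007 0.349 0.009 -0.007 -0.009 0.46; 0 0 0 0 0 0 0.46; 0 0 0 0 0 0 0.2", "newtons": 40}}

```text
time: 24.75
ee_pos: [0.3925, -0.2237, 0.182]
tcp_rot: [179.9, -0.0, -135.8]
wrist_force: [0.2, 0.6, 0.0]
opening: 0.0523
grasp_force: 0.0
```

{"fn": "carry_out", "kwargs": {"targets": "0 0 0 0 0 0 0.1; 0 0 0 0 0 0 -1; 0 0 0 0 0 0 -1; 0 0 0 0 0 0 -1; 0 0 0 0 0 0 -1; 0 0 0 0 0 0 -1; 0 0 0 0 0 0 -1; 0 0 0 0 0 0 -1"}}

```text
time: 25.42
ee_pos: [0.3926, -0.2242, 0.1833]
tcp_rot: [-179.9, 0.1, -135.9]
wrist_force: [-1.7, 2.6, 6.2]
opening: 0.0456
grasp_force: 42.0
```

```bash
python3 - <<'E'
from h import *
o=monitor.get_obs(); print(o["ee_pos"],o["tcp_rot"],o["opening"],o["grasp_force"],o["wrist_force"])
E
```

```text
[ 0.39263371 -0.22424017  0.18332554] [-1.79941773e+02  5.09399964e-02 -1.35858023e+02] 0.04556696618355564 41.98427505791187 [-1.71052694  2.61325555  6.23913537]
```

{"fn": "carry_out", "kwargs": {"targets": "0 0 -0.1 0 0 0 -1; 0 0 -0.3 0 0 0 -1; 0 0 -0.6 0 0 0 -1; 0 0 -0.6 0 0 0 -1; 0 0 -0.6 0 0 0 -1; 0 0 -0.3 0 0 0 -1; 0 0 0 0 0 0 -1; 0 0 0 0 0 0 -1"}}

```text
time: 26.08
ee_pos: [0.3923, -0.2243, 0.2821]
tcp_rot: [-180.0, -0.0, -135.9]
wrist_force: [-0.5, -0.4, -1.6]
opening: 0.0453
grasp_force: 41.2
```

```bash
python3 - <<'E'
from h import *
from workcell import camera
o=monitor.get_obs(); t=o["ee_pos"]; z=t[2]-.1833+.023; a=np.radians(o["tcp_rot"][2]); u=np.array([np.cos(a),np.sin(a)]); e=np.array([-u[1],u[0]])
for n in("top","scene"):
    im=camera(n); q=proj(n,[np.r_[t[:2]-.055*u,z]])[0].astype(int); x0,y0=q-25; k=6
    h=cv2.cvtColor(cv2.resize(im[y0:y0+50,x0:x0+50],None,fx=k,fy=k,interpolation=cv2.INTER_CUBIC),cv2.COLOR_RGB2HSV)
    m=cv2.morphologyEx(cv2.inRange(h,(40,35,60),(90,255,255)),cv2.MORPH_OPEN,np.ones((7,7)))
    c=max(cv2.findContours(m,cv2.RETR_EXTERNAL,cv2.CHAIN_APPROX_NONE)[0],key=cv2.contourArea)
    P=plane(n,(c[:,0]+.5)/k-.5+[x0,y0],z)[:,:2]-t[:2]; s=P@u;w=P@e; print(n,"cap along %.4f %.4f mid %.4f across %.4f %.4f"%(s.min(),s.max(),(s.min()+s.max())/2,w.min(),w.max()))
plan6([.6458,.1003,.28],189.8,16)
E
```

```text
top cap along -0.0522 -0.0422 mid -0.0472 across -0.0142 -0.0047
scene cap along -0.0704 -0.0295 mid -0.0500 across -0.0192 0.0216
time 26.18 pos [ 0.392  -0.2241  0.2806] rot [ 179.9   -0.  -135.9] op 0.0453
  row x16: [-0.597  0.265  0.001] [ 0.001 -0.001  0.375]
```

{"fn": "carry_out", "kwargs": {"targets": "-0.597 0.265 0 0 0 0.375 -1; -0.597 0.265 0 0 0 0.375 -1; -0.597 0.265 0 0 0 0.375 -1; -0.597 0.265 0 0 0 0.375 -1; -0.597 0.265 0 0 0 0.375 -1; -0.597 0.265 0 0 0 0.375 -1; -0.597 0.265 0 0 0 0.375 -1; -0.597 0.265 0 0 0 0.375 -1"}}

```text
time: 26.85
ee_pos: [0.4947, -0.0416, 0.2803]
tcp_rot: [179.9, -0.1, -153.1]
wrist_force: [0.3, -0.5, -1.2]
opening: 0.0452
grasp_force: 41.3
```

{"fn": "carry_out", "kwargs": {"targets": "-0.597 0.265 0 0 0 0.375 -1; -0.597 0.265 0 0 0 0.375 -1; -0.597 0.265 0 0 0 0.375 -1; -0.597 0.265 0 0 0 0.375 -1; -0.597 0.265 0 0 0 0.375 -1; -0.597 0.265 0 0 0 0.375 -1; -0.597 0.265 0 0 0 0.375 -1; -0.597 0.265 0 0 0 0.375 -1"}}

```text
time: 27.52
ee_pos: [0.6465, 0.1011, 0.2797]
tcp_rot: [180.0, -0.2, -170.3]
wrist_force: [0.4, 0.5, -0.7]
opening: 0.0449
grasp_force: 41.3
```

```bash
python3 - <<'E'
from h import *
plan6([.6458,.1003,.232],189.8,6)
E
```

```text
time 27.52 pos [0.6465 0.1011 0.2797] rot [ 180.    -0.2 -170.3] op 0.0449
  row x6: [ 0.003 -0.003  0.199] [ 0.001 -0.006 -0.004]
```

{"fn": "carry_out", "kwargs": {"targets": "0.003 -0.003 0.21 0 -0.006 0 -1; 0.003 -0.003 0.21 0 -0.006 0 -1; 0.003 -0.003 0.21 0 -0.006 0 -1; 0.003 -0.003 0.21 0 -0.006 0 -1; 0.003 -0.003 0.21 0 -0.006 0 -1; 0 0 0.1 0 0 0 -1; 0 0 0 0 0 0 -1; 0 0 0 0 0 0 -1"}}

```text
time: 28.18
ee_pos: [0.6454, 0.0991, 0.236]
tcp_rot: [180.0, 0.1, -170.3]
wrist_force: [-0.4, -0.4, -1.7]
opening: 0.0454
grasp_force: 41.3
```

```bash
python3 - <<'E'
from h import *
from workcell import camera
plan6([.6458,.1003,.2185],189.8,4)
o=monitor.get_obs(); t=o["ee_pos"]; z=t[2]-.1833+.023; a=np.radians(o["tcp_rot"][2]); u=np.array([np.cos(a),np.sin(a)]); e=np.array([-u[1],u[0]])
n="scene"; im=camera(n); q=proj(n,[np.r_[t[:2]-.055*u,z]])[0].astype(int); x0,y0=q-25; k=6
h=cv2.cvtColor(cv2.resize(im[y0:y0+50,x0:x0+50],None,fx=k,fy=k,interpolation=cv2.INTER_CUBIC),cv2.COLOR_RGB2HSV)
m=cv2.morphologyEx(cv2.inRange(h,(40,35,60),(90,255,255)),cv2.MORPH_OPEN,np.ones((7,7)))
c=max(cv2.findContours(m,cv2.RETR_EXTERNAL,cv2.CHAIN_APPROX_NONE)[0],key=cv2.contourArea)
P=plane(n,(c[:,0]+.5)/k-.5+[x0,y0],z)[:,:2]-[.6498,.101]; s=P@u;w=P@e; print("cap vs cav along %.4f %.4f mid %.4f (want -.045) across %.4f %.4f"%(s.min(),s.max(),(s.min()+s.max())/2,w.min(),w.max()))
E
```

```text
time 28.18 pos [0.6454 0.0991 0.236 ] rot [ 1.800e+02  1.000e-01 -1.703e+02] op 0.0454
  row x4: [-0.004  0.007  0.11 ] [ 0.001  0.006 -0.002]
cap vs cav along -0.0614 -0.0246 mid -0.0430 (want -.045) across -0.0202 0.0206
```

{"fn": "carry_out", "kwargs": {"targets": "-0.015 0.01 0.06 0 0 0 -1; -0.015 0 0.08 0 0 0 -1; 0 0 0.08 0 0 0 -1; 0 0 0.08 0 0 0 -1; 0 0 0.05 0 0 0 -1; 0 0 0.03 0 0 0 -1; 0 0 0 0 0 0 -1; 0 0 0 0 0 0 -1"}}

```text
time: 28.9
ee_pos: [0.6467, 0.1, 0.2206]
tcp_rot: [180.0, 0.1, -170.2]
wrist_force: [-0.5, 0.6, -1.7]
opening: 0.0449
grasp_force: 41.3
```

{"fn": "carry_out", "kwargs": {"targets": "0 0 0.03 0 0 0 -1; 0 0 0.03 0 0 0 -1; 0 0 0 0 0 0 -1; 0 0 0 0 0 0 -1; 0 0 0 0 0 0 0.15; 0 0 0 0 0 0 0.2; 0 0 0 0 0 0 0.25; 0 0 0 0 0 0 0.3"}}

```text
time: 29.57
ee_pos: [0.6467, 0.1, 0.2184]
tcp_rot: [180.0, 0.1, -170.2]
wrist_force: [-0.7, 0.0, 0.1]
opening: 0.0558
grasp_force: 0.0
```

{"fn": "carry_out", "kwargs": {"targets": "0 0 0 0 0 0 0.3; 0 0 0 0 0 0 0.3; 0 0 -0.3 0 0 0 0.3; 0 0 -0.6 0 0 0 0.3; 0 0 -1 0 0 0 0.3; 0 0 -1 0 0 0 0.3; 0.5 -0.5 0 0 0 0 0; 1 -1 0 0 0 0 0"}}

```text
time: 30.23
ee_pos: [0.6073, 0.0442, 0.3383]
tcp_rot: [180.0, 0.6, -170.1]
wrist_force: [0.7, -0.8, -1.4]
opening: 0.0426
grasp_force: 0.0
```

```bash
python3 - <<'E'
from h import *
print(monitor.get_obs()["q"][5])
plan6([.506,-.344,.26],205.4,16)
E
```

```text
-5.790700980985715
time 30.23 pos [0.6073 0.0442 0.3383] rot [ 180.     0.6 -170.1] op 0.0426
  row x16: [ 0.332 -0.534  0.121] [-0.001  0.006 -0.169]
```

{"fn": "carry_out", "kwargs": {"targets": "0.332 -0.534 0.121 0 0.006 -0.169 -0.1; 0.332 -0.534 0.121 0 0.006 -0.169 -0.1; 0.332 -0.534 0.121 0 0.006 -0.169 -0.1; 0.332 -0.534 0.121 0 0.006 -0.169 -0.1; 0.332 -0.534 0.121 0 0.006 -0.169 -0.1; 0.332 -0.534 0.121 0 0.006 -0.169 -0.1; 0.332 -0.534 0.121 0 0.006 -0.169 -0.1; 0.332 -0.534 0.121 0 0.006 -0.169 -0.1"}}

```text
time: 30.9
ee_pos: [0.541, -0.1487, 0.2964]
tcp_rot: [-180.0, -0.1, -162.4]
wrist_force: [0.5, 0.6, -0.1]
opening: 0.0385
grasp_force: 0.0
```

{"fn": "carry_out", "kwargs": {"targets": "0.332 -0.534 0.121 0 0.006 -0.169 -0.1; 0.332 -0.534 0.121 0 0.006 -0.169 -0.1; 0.332 -0.534 0.121 0 0.006 -0.169 -0.1; 0.332 -0.534 0.121 0 0.006 -0.169 -0.1; 0.332 -0.534 0.121 0 0.006 -0.169 -0.1; 0.332 -0.534 0.121 0 0.006 -0.169 -0.1; 0.332 -0.534 0.121 0 0.006 -0.169 -0.1; 0.332 -0.534 0.121 0 0.006 -0.169 -0.1"}}

```text
time: 31.57
ee_pos: [0.5027, -0.3463, 0.258]
tcp_rot: [180.0, -0.4, -154.7]
wrist_force: [-0.3, 0.3, 0.3]
opening: 0.0385
grasp_force: 0.0
```

```bash
python3 - <<'E'
from h import *
from workcell import camera
np.set_printoptions(precision=4,suppress=True)
for n in("top","scene"): np.save(f"pics/{n}5.npy",camera(n))
for n,tag in(("top",0),("scene",0),("scene",5)):
    im=np.load(f"pics/{n}{tag}.npy"); q=proj(n,[[.506,-.344,.012]])[0].astype(int); x0,y0=q-14;k=6
    h=cv2.cvtColor(cv2.resize(im[y0:y0+28,x0:x0+28],None,fx=k,fy=k,interpolation=cv2.INTER_CUBIC),cv2.COLOR_RGB2HSV)
    for sat in(100,130):
        m=cv2.morphologyEx(cv2.inRange(h,(0,0,60),(180,sat,255)),cv2.MORPH_OPEN,np.ones((7,7)))
        c=max(cv2.findContours(m,cv2.RETR_EXTERNAL,cv2.CHAIN_APPROX_NONE)[0],key=cv2.contourArea)
        P=plane(n,(c[:,0]+.5)/k-.5+[x0,y0],.012 if n=="top" else .010)[:,:2]; r=cv2.minAreaRect((P*1e4).astype(np.float32)); print(n,tag,sat,np.array(r[0])/1e4,np.array(r[1])/10,"%.1f"%r[2])
# bottle in tray
u=np.array([-.9854,-.1702]); e=np.array([.1702,-.9854])
for n in("top","scene"):
    im=np.load(f"pics/{n}5.npy"); z=.058; q=proj(n,[np.r_[np.array([.6498,.101])-.045*u,z]])[0].astype(int); x0,y0=q-22; k=6
    h=cv2.cvtColor(cv2.resize(im[y0:y0+44,x0:x0+44],None,fx=k,fy=k,interpolation=cv2.INTER_CUBIC),cv2.COLOR_RGB2HSV)
    m=cv2.morphologyEx(cv2.inRange(h,(40,35,60),(90,255,255)),cv2.MORPH_OPEN,np.ones((7,7)))
    c=max(cv2.findContours(m,cv2.RETR_EXTERNAL,cv2.CHAIN_APPROX_NONE)[0],key=cv2.contourArea)
    P=plane(n,(c[:,0]+.5)/k-.5+[x0,y0],z)[:,:2]-[.6498,.101]; s=P@u;w=P@e; print(n,"cap along %.4f %.4f mid %.4f across %.4f %.4f"%(s.min(),s.max(),(s.min()+s.max())/2,w.min(),w.max()))
plan6([.506,-.344,.176],205.4,6)
E
```

```text
top 0 100 [ 0.505  -0.3445] [47.8637 22.3533] 27.2
top 0 130 [ 0.5052 -0.3445] [50.9841 24.8924] 27.0
scene 0 100 [ 0.509  -0.3436] [53.1431 22.1024] 26.1
scene 0 130 [ 0.509  -0.3436] [55.1864 23.7387] 26.0
scene 5 100 [ 0.5094 -0.343 ] [51.6911 22.4044] 26.3
scene 5 130 [ 0.5092 -0.343 ] [54.0871 24.1885] 26.9
top cap along -0.0551 -0.0385 mid -0.0468 across -0.0171 0.0193
scene cap along -0.0614 -0.0286 mid -0.0450 across -0.0209 0.0196
time 31.67 pos [ 0.5022 -0.3478  0.2569] rot [ 180.    -0.4 -154.9] op 0.0382
  row x6: [-0.022  0.007  0.337] [ 0.001 -0.013 -0.009]
```

The bottle is home: both views give the cap at −45 to −47 mm and centred, at the right height. Now the eraser.

{"fn": "carry_out", "kwargs": {"targets": "-0.017 0.005 0.331 0 -0.013 -0.05 -0.1; -0.017 0.005 0.331 0 -0.013 -0.05 -0.1; -0.017 0.005 0.331 0 -0.013 -0.05 -0.1; -0.017 0.005 0.331 0 -0.013 -0.05 -0.1; -0.017 0.005 0.331 0 -0.013 -0.05 -0.1; -0.017 0.005 0.331 0 -0.013 -0.05 -0.1; 0 0 0 0 0 0 -0.1; 0 0 0 0 0 0 -0.1", "newtons": 30}}

```text
time: 32.33
ee_pos: [0.506, -0.3417, 0.1779]
tcp_rot: [179.9, 0.0, -153.0]
wrist_force: [1.1, -0.8, -0.0]
opening: 0.0383
grasp_force: 0.0
```

{"fn": "carry_out", "kwargs": {"targets": "0 0 0 0 0 0 -0.3; 0 0 0 0 0 0 -1; 0 0 0 0 0 0 -1; 0 0 0 0 0 0 -1; 0 0 0 0 0 0 -1; 0 0 0 0 0 0 -1; 0 0 0 0 0 0 -1; 0 0 0 0 0 0 -1"}}

```text
time: 33.0
ee_pos: [0.5063, -0.3424, 0.1792]
tcp_rot: [-180.0, 0.1, -153.0]
wrist_force: [-1.3, 1.9, 5.8]
opening: 0.0187
grasp_force: 30.3
```

```bash
python3 - <<'E'
from h import *
o=monitor.get_obs(); print(o["ee_pos"],o["tcp_rot"],o["opening"],o["grasp_force"],o["wrist_force"])
E
```

```text
[ 0.50634777 -0.34236956  0.17916675] [-1.79955961e+02  1.24152074e-01 -1.53030126e+02] 0.018714198050189892 30.26369869709015 [-1.28529119  1.8879764   5.77542351]
```

{"fn": "carry_out", "kwargs": {"targets": "0 0 -0.1 0 0 0 -1; 0 0 -0.3 0 0 0 -1; 0 0 -0.6 0 0 0 -1; 0 0 -0.7 0 0 0 -1; 0 0 -0.6 0 0 0 -1; 0 0 -0.4 0 0 0 -1; 0 0 0 0 0 0 -1; 0 0 0 0 0 0 -1"}}

```text
time: 33.67
ee_pos: [0.5061, -0.3425, 0.2872]
tcp_rot: [-179.9, 0.1, -153.0]
wrist_force: [0.2, -1.0, -0.4]
opening: 0.0186
grasp_force: 29.6
```

```bash
python3 - <<'E'
from h import *
from workcell import camera
o=monitor.get_obs(); t=o["ee_pos"]; print(o["grasp_force"]); z=t[2]-.1792+.006; a=np.radians(o["tcp_rot"][2]); u=np.array([np.cos(a),np.sin(a)]); e=np.array([-u[1],u[0]])
n="scene"; im=camera(n); q=proj(n,[np.r_[t[:2],z]])[0].astype(int); x0,y0=q-16;k=6
h=cv2.cvtColor(cv2.resize(im[y0:y0+32,x0:x0+32],None,fx=k,fy=k,interpolation=cv2.INTER_CUBIC),cv2.COLOR_RGB2HSV)
m=cv2.morphologyEx(cv2.inRange(h,(0,0,60),(180,110,255)),cv2.MORPH_OPEN,np.ones((7,7)))
for c in cv2.findContours(m,cv2.RETR_EXTERNAL,cv2.CHAIN_APPROX_NONE)[0]:
    P=plane(n,(c[:,0]+.5)/k-.5+[x0,y0],z)[:,:2]-t[:2]; s=P@u;w=P@e; print("along %.4f %.4f across %.4f %.4f area %.0f"%(s.min(),s.max(),w.min(),w.max(),cv2.contourArea(c)/36))
plan6([.5551,.0873,.28],279.8,16)
E
```

```text
29.59058403968811
along 0.0189 0.0420 across 0.0149 0.0295 area 25
along -0.0260 0.0586 across -0.0285 0.0157 area 270
time 33.72 pos [ 0.5059 -0.3424  0.2857] rot [ 1.80e+02  1.00e-01 -1.53e+02] op 0.0189
  row x16: [-0.669  0.275  0.009] [ 0.     0.001 -0.794]
```

{"fn": "carry_out", "kwargs": {"targets": "-0.669 0.275 0.009 0 0 -0.794 -1; -0.669 0.275 0.009 0 0 -0.794 -1; -0.669 0.275 0.009 0 0 -0.794 -1; -0.669 0.275 0.009 0 0 -0.794 -1; -0.669 0.275 0.009 0 0 -0.794 -1; -0.669 0.275 0.009 0 0 -0.794 -1; -0.669 0.275 0.009 0 0 -0.794 -1; -0.669 0.275 0.009 0 0 -0.794 -1"}}

```text
time: 34.38
ee_pos: [0.6014, -0.1342, 0.2812]
tcp_rot: [179.8, 0.0, -116.4]
wrist_force: [0.4, -0.5, -0.3]
opening: 0.0188
grasp_force: 29.6
```

{"fn": "carry_out", "kwargs": {"targets": "-0.669 0.275 0.009 0 0 -0.794 -1; -0.669 0.275 0.009 0 0 -0.794 -1; -0.669 0.275 0.009 0 0 -0.794 -1; -0.669 0.275 0.009 0 0 -0.794 -1; -0.669 0.275 0.009 0 0 -0.794 -1; -0.669 0.275 0.009 0 0 -0.794 -1; -0.669 0.275 0.009 0 0 -0.794 -1; -0.669 0.275 0.009 0 0 -0.794 -1"}}

```text
time: 35.05
ee_pos: [0.5545, 0.0886, 0.2787]
tcp_rot: [179.9, 0.1, -80.0]
wrist_force: [1.2, 1.0, 0.1]
opening: 0.0189
grasp_force: 29.6
```

```bash
python3 - <<'E'
from h import *
plan6([.5551,.0873,.232],279.8,6)
E
```

```text
time 35.05 pos [0.5545 0.0886 0.2787] rot [ 1.799e+02  1.000e-01 -8.000e+01] op 0.0189
  row x6: [ 0.006 -0.002  0.195] [0.003 0.002 0.006]
```

{"fn": "carry_out", "kwargs": {"targets": "0.006 -0.002 0.2 0 0 0.006 -1; 0.006 -0.002 0.2 0 0 0.006 -1; 0.006 -0.002 0.2 0 0 0.006 -1; 0.006 -0.002 0.2 0 0 0.006 -1; 0.006 -0.002 0.2 0 0 0.006 -1; 0 0 0.1 0 0 0 -1; 0 0 0 0 0 0 -1; 0 0 0 0 0 0 -1"}}

```text
time: 35.72
ee_pos: [0.5561, 0.0859, 0.2361]
tcp_rot: [180.0, 0.1, -80.5]
wrist_force: [0.4, 0.3, 0.0]
opening: 0.019
grasp_force: 29.6
```

```bash
python3 - <<'E'
from h import *
from workcell import camera
plan6([.5551,.0873,.2205],279.8,4)
o=monitor.get_obs(); t=o["ee_pos"]; zb=t[2]-.1792; cav=np.array([.5555,.0852])
u=np.array([.1702,-.9854]); e=np.array([.9854,.1702])   # u: tray front, e: tray -y
im=camera("scene"); np.save("pics/scene6.npy",im); h=cv2.cvtColor(im,cv2.COLOR_RGB2HSV)
# sample brightness/sat along the lines through the eraser's top, centre & edge
for off in(0,.006):
    print(off,[(int(s*1000),)+tuple(int(v) for v in h[tuple(proj("scene",[np.r_[cav+s*u+off*e,zb+.012]])[0].round().astype(int)[::-1])]) for s in np.arange(-.036,.037,.004)])
E
```

```text
time 35.72 pos [0.5561 0.0859 0.2361] rot [ 1.80e+02  1.00e-01 -8.05e+01] op 0.0190
  row x4: [-0.01   0.004  0.097] [ 0.     0.003 -0.011]
0 [(-36, 120, 12, 22), (-32, 120, 12, 21), (-28, 120, 14, 18), (-24, 90, 13, 19), (-20, 135, 28, 18), (-16, 100, 38, 20), (-12, 120, 12, 21), (-8, 150, 13, 19), (-4, 0, 4, 58), (0, 20, 10, 78), (3, 18, 35, 123), (7, 18, 29, 150), (11, 16, 29, 150), (15, 18, 30, 152), (19, 17, 31, 155), (23, 18, 30, 112), (27, 30, 19, 27), (31, 150, 13, 19), (35, 150, 12, 21)]
0.006 [(-36, 16, 114, 114), (-32, 17, 94, 79), (-28, 20, 22, 35), (-24, 0, 0, 25), (-20, 23, 38, 122), (-16, 113, 51, 20), (-12, 100, 33, 23), (-8, 120, 22, 23), (-4, 90, 26, 20), (0, 15, 8, 68), (3, 30, 3, 79), (7, 16, 26, 109), (11, 15, 30, 152), (15, 17, 32, 152), (19, 15, 30, 152), (23, 15, 29, 104), (27, 19, 30, 67), (31, 0, 0, 17), (35, 10, 35, 22)]
```

{"fn": "carry_out", "kwargs": {"targets": "-0.015 0.008 0.06 0 0 -0.025 -1; -0.015 0.007 0.08 0 0 -0.025 -1; 0 0 0.08 0 0 0 -1; 0 0 0.08 0 0 0 -1; 0 0 0.05 0 0 0 -1; 0 0 0.03 0 0 0 -1; 0 0 0 0 0 0 -1; 0 0 0 0 0 0 -1"}}

```text
time: 36.43
ee_pos: [0.5552, 0.0874, 0.2211]
tcp_rot: [-180.0, 0.1, -80.1]
wrist_force: [-1.0, -0.5, -0.9]
opening: 0.0187
grasp_force: 29.6
```

{"fn": "carry_out", "kwargs": {"targets": "0 0 0.03 0 0 0 -1; 0 0 0.02 0 0 0 -1; 0 0 0 0 0 0 -1; 0 0 0 0 0 0 -0.45; 0 0 0 0 0 0 -0.35; 0 0 0 0 0 0 -0.25; 0 0 0 0 0 0 -0.25; 0 0 0 0 0 0 -0.25"}}

```text
time: 37.1
ee_pos: [0.5552, 0.0874, 0.2192]
tcp_rot: [-180.0, 0.1, -80.1]
wrist_force: [0.1, -0.1, -0.3]
opening: 0.0321
grasp_force: 0.0
```

{"fn": "carry_out", "kwargs": {"targets": "0 0 -0.3 0 0 0 -0.25; 0 0 -0.6 0 0 0 -0.25; 0 0 -1 0 0 0 -0.25; 0 0 -1 0 0 0 -0.25; 1 0 0 0 0 0 -0.25; 1 0 0 0 0 0 -0.25; 1 0 0 0 0 0 -0.25; 1 0 0 0 0 0 -0.25"}}

```text
time: 37.77
ee_pos: [0.5825, -0.0719, 0.3365]
tcp_rot: [-179.9, 0.0, -80.1]
wrist_force: [-0.0, -0.0, -1.0]
opening: 0.0323
grasp_force: 0.0
```

{"fn": "carry_out", "kwargs": {"targets": "1 0 0 0 0 0 -0.25; 1 0 0 0 0 0 -0.25; 1 0 0 0 0 0 -0.25; 1 0 0 0 0 0 -0.25; 1 0 0 0 0 0 -0.25; 0 0 0 0 0 0 -0.25; 0 0 0 0 0 0 -0.25; 0 0 0 0 0 0 -0.25"}}

```text
time: 38.43
ee_pos: [0.6168, -0.2675, 0.3351]
tcp_rot: [-180.0, 0.1, -80.2]
wrist_force: [-0.5, 0.3, 0.9]
opening: 0.0321
grasp_force: 0.0
```

```bash
python3 - <<'E'
from h import *
from workcell import camera
np.set_printoptions(precision=4,suppress=True)
print(monitor.get_obs()["ee_pos"])
im={n:camera(n) for n in("top","scene")}
for n in im: np.save(f"pics/{n}7.npy",im[n])
x=np.array([.9854,.1702]); yv=np.array([-.1702,.9854])
def chk(nm,c0,z,wx,wy,lo,hi):
    for n in im:
        w=np.array([np.r_[np.array(c0)+a*x+b*yv,z] for a in wx for b in wy]); q=proj(n,w); x0,y0=q.min(0).astype(int)-1; x1,y1=q.max(0).astype(int)+2;k=6
        h=cv2.cvtColor(cv2.resize(im[n][y0:y1,x0:x1],None,fx=k,fy=k,interpolation=cv2.INTER_CUBIC),cv2.COLOR_RGB2HSV)
        m=cv2.morphologyEx(cv2.inRange(h,lo,hi),cv2.MORPH_OPEN,np.ones((5,5))); cn=cv2.findContours(m,cv2.RETR_EXTERNAL,cv2.CHAIN_APPROX_NONE)[0]
        if not cn: print(n,nm,"none"); continue
        c=max(cn,key=cv2.contourArea); P=plane(n,(c[:,0]+.5)/k-.5+[x0,y0],z)[:,:2]-c0; s,t=P@x,P@yv
        r=cv2.minAreaRect((P*1e4).astype(np.float32)); print(n,nm,"x %.4f %.4f y %.4f %.4f ang %.1f size"%(s.min(),s.max(),t.min(),t.max(),r[2]),np.array(r[1])/10)
chk("eraser",[.5555,.0852],.052,(-.025,.025),(-.035,.035),(0,0,60),(180,85,255))
chk("blade",[.6118,.0168],.050,(.03,.095),(-.02,.02),(0,0,110),(180,60,255))
chk("cap",[.6498,.101],.058,(.02,.07),(-.03,.03),(40,35,60),(90,255,255))
# bystanders vs start
d=[cv2.absdiff(cv2.cvtColor(im[n],cv2.COLOR_RGB2GRAY),cv2.cvtColor(np.load(f"pics/{n}0.npy"),cv2.COLOR_RGB2GRAY)) for n in("top","scene")]
for nm,p in dict(tape=[.397,-.035,.02],sharp=[.478,-.100,.01],charcoal=[.731,-.134,.005],gouge=[.657,-.241,.006],bigeraser=[.580,-.181,.01],orange=[.56,-.096,.01]).items():
    print(nm,[float(d[i][max(0,int(q[1])-8):int(q[1])+9,int(q[0])-8:int(q[0])+9].mean().round(1)) for i,q in((0,proj("top",[p])[0]),(1,proj("scene",[p])[0]))])
E
```

```text
[ 0.6168 -0.2675  0.3351]
top eraser x -0.0172 0.0137 y -0.0250 0.0270 ang 8.0 size [30.4799 51.9189]
scene eraser x -0.0118 0.0208 y -0.0269 0.0262 ang 11.1 size [31.8858 53.4337]
top blade x 0.0411 0.0811 y -0.0080 0.0074 ang 8.8 size [39.9597 15.0731]
scene blade x 0.0390 0.0809 y -0.0055 0.0076 ang 9.4 size [41.9426 13.0898]
top cap x 0.0366 0.0555 y -0.0186 0.0170 ang 4.7 size [17.6768 35.4574]
scene cap x 0.0287 0.0615 y -0.0195 0.0207 ang 10.1 size [32.665 40.301]
tape [10.1, 9.7]
sharp [10.2, 11.2]
charcoal [8.2, 8.3]
gouge [27.9, 9.1]
bigeraser [18.7, 10.9]
orange [9.2, 9.8]
```

```bash
python3 - <<'E'
from h import *
c=np.array([.5555,.0852]); x=np.array([.9854,.1702]); yv=np.array([-.1702,.9854])
for n in("top","scene"):
    for tag in(1,7):
        h=cv2.cvtColor(np.load(f"pics/{n}{tag}.npy"),cv2.COLOR_RGB2HSV).astype(np.float32)
        for nm,d,z in(("alongtrayx",yv,.052),("alongtrayy",x,.052)):
            s=np.arange(-.032,.0321,.004); q=proj(n,[np.r_[c+a*d,z] for a in s]).astype(np.float32)
            v=cv2.remap(h,q[:,0].reshape(1,-1),q[:,1].reshape(1,-1),cv2.INTER_LINEAR)[0].astype(int)
            print(n,tag,nm," ".join(f"{int(round(a*1000))}:{b[1]}/{b[2]}" for a,b in zip(s,v)))
E
```

```text
top 1 alongtrayx -32:27/32 -28:92/96 -24:94/180 -20:99/205 -16:97/209 -12:99/207 -8:100/207 -4:100/209 0:100/208 4:104/207 8:102/207 12:104/205 16:104/208 20:105/195 24:102/119 28:62/45 32:19/28
top 1 alongtrayy -32:41/24 -28:41/30 -24:15/28 -20:44/37 -16:92/98 -12:95/184 -8:96/208 -4:98/208 0:100/208 4:104/205 8:102/188 12:96/111 16:52/43 20:44/22 24:33/29 28:34/25 32:22/29
top 7 alongtrayx -32:26/28 -28:89/76 -24:70/124 -20:20/177 -16:6/207 -12:7/211 -8:9/207 -4:30/186 0:68/161 4:82/156 8:82/156 12:80/157 16:77/155 20:43/155 24:23/110 28:23/45 32:33/26
top 7 alongtrayy -32:52/28 -28:38/27 -24:32/25 -20:40/31 -16:57/58 -12:73/108 -8:70/152 -4:67/161 0:68/161 4:71/161 8:85/155 12:92/106 16:49/41 20:18/21 24:22/27 28:10/27 32:43/27
scene 1 alongtrayx -32:17/39 -28:86/135 -24:88/241 -20:86/243 -16:88/241 -12:89/242 -8:87/243 -4:90/241 0:90/242 4:90/242 8:93/240 12:90/243 16:96/236 20:101/120 24:17/31 28:17/39 32:24/41
scene 1 alongtrayy -32:41/44 -28:14/39 -24:12/38 -20:12/38 -16:13/38 -12:12/38 -8:17/32 -4:76/121 0:90/242 4:85/248 8:86/247 12:90/246 16:91/246 20:84/131 24:19/40 28:11/37 32:9/38
scene 7 alongtrayx -32:22/40 -28:77/84 -24:59/118 -20:20/217 -16:8/246 -12:8/246 -8:9/245 -4:24/234 0:75/193 4:78/192 8:79/192 12:78/192 16:78/192 20:56/212 24:24/138 28:15/38 32:29/39
scene 7 alongtrayy -32:35/44 -28:15/38 -24:15/37 -20:18/37 -16:14/36 -12:28/53 -8:68/158 -4:78/189 0:75/193 4:78/196 8:79/175 12:78/104 16:82/85 20:69/73 24:18/44 28:13/120 32:124/237
```

Both views agree that the eraser is centred, at the right height (top at 52 mm) and aligned. The scraper and bottle are home. In the scene view, the bystanders show only noise against the start picture. Handing in.

```bash
python3 -c "
from workcell import bot
print(bot.job_done())"
```

```text
the job is handed in; nothing more can be done
None
```

The job is handed in at about 38.5 s of the 72 s: the wedge is fully in and the tray looked level when I released it. The scraper, bottle and eraser measured home in their cut-outs in both views, and the other things on the table are unmoved; after the items went in I did not re-measure the tray's level.

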